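Park the spray bottle and shut its gate

ROBOT

A 6-joint arm with a two-finger parallel gripper is mounted at the origin on the work surface. World frame = base frame: x ahead of the robot, y to its left, z up, the work surface at z = 0. Lengths are in m, angles in rad, forces in N, time in s.
With the tool pointing down it reaches from about 0.3 to 0.775 m from the base axis. Payload 14.6 kg.
Tool frame: the origin (TCP) lies on the centre line of the jaws, within the pads' length; the fingertips stand 17 mm ahead of it and the grasp point (between the pads) lies 2 mm behind it; z points along the fingers, x is the direction in which the jaws open and shut, and the axes are right-handed (so a half turn about z gives the same grasp; the last joint's range is limited). The gripper opens to 94 mm and grips with 3 to 60 N. Pads are 16 mm wide; open, the fingers measure 119 mm over their backs; the gripper's body (75 mm by 177 mm) begins 78 mm behind the grasp point.
Start: joints at [1.085, 0.3, 1.521, -0, 1.321, -0.067], TCP at [0.224, 0.502, 0.202] pointing down, gripper open.
Joint ranges: [-3.03, 3.03], [-0.79, 2.21], [0.23, 2.52], [-1.04, 4.18], [0, 3.07], [-2.55, 2.55]. Speed limits (rad/s): [2.22, 2.22, 2.57, 3.14, 3.14, 3.14].

INTERFACE

Orientations are given as [roll, pitch, yaw] about the fixed x, y, z axes, in that order (R = Rz(yaw) Ry(pitch) Rx(roll)).
In Python, from station import ctrl gives the robot as it stands. The module is installed in compiled form; this text tells all that it offers.
- The arm moves only by the tool drive_tool, never from a script. Its argument "increments" is a list of rows, each a list of 3 entries, a list of its own where there are three numbers: the turn, a rotation vector about the tool's x, y, z in degrees, then the shift along the tool's x, y, z in mm, then the opening, from 0 (shut) to 1 (fully open). In form: [[[ax, ay, az], [dx, dy, dz], hand], ...]. A call has 1 to 20 rows; each row shifts and turns the commanded pose from where the row before left it, along the tool's axes as they then stand; what a row does not reach is not made up. A row lasts 1/8 s, in which the tool goes at most 62.5 mm and 10.7 degrees, less where a joint would pass 70% of its speed; a pose out of reach is approached as far as the arm can. A call with a gripper value outside its range is refused whole. The fingers move at their own pace and stop on an object; "squeeze" is the grip in N (left out, the last holds). Time passes only in rows, so rows that do not move let the fingers close. It gives the time, the measured TCP pose, the force and the opening at its end, in the units of the state.
- ctrl.get_obs(): the state, without advancing time (a new reading comes with each control period).
- ctrl.camera(name): name is "scene" or "top"; returns the picture (400x640x3 uint8, red, green, blue); there is no depth.
- ctrl.calibration(name): a dict with "fx", "fy", "cx", "cy" (pixels), "rvec" (rotation vector, rad) and "tvec" (3), from world to camera coordinates, as OpenCV has them. Camera axes: x right, y down, z forward; pixel columns grow to the right and rows downward; lengths in m; the calibration is good to about 2 mm. A picture is of the moment at which its call begins. calibration takes no time and is no camera call.
- ctrl.hand_in(): hands the job in, once; it reports no verdict.
The state is a dict: "time_s": time; "qpos": joint angles; "joint_vel": joint speeds; "tau": joint torques, N m; "ee_pos": TCP position; "eef_rot": TCP orientation; "force": force on the tool from outside, world axes, zero at the start; "moment": the same for the moment, N m; "grip_width": finger opening in m.
Only numpy, scipy, OpenCV 4.12 (cv2) and the standard library are available. Lean on these libraries where they do the work, as an engineer would, in place of code of your own. Each camera call takes 0.05 s, during which the arm holds its last target.

TASK

Push the tall spray bottle across the bench, standing upright all the way, through the open mouth of its low three-sided steel bay until it is fully home against the bay's back wall; then push the hinged steel gate shut across the mouth behind it, fully closed. Only push: do not lift or tip the bottle (it topples if pushed high up), and leave everything else on the bench where it stands. Finish with the robot clear of everything.

Things in the scene. Friction and masses are not known exactly. Their poses are not given: they have to be found in the camera images.
- bottle: White spray bottle, 268 mm tall, loose. Body: cylinder 68 mm across up to 150 mm, narrowing to a 28 mm neck at 195 mm; spray head 236 to 266 mm high reaches 60 mm from the axis, any direction. 0.4 to 0.75 kg, friction 0.5 to 0.7: it tips if pushed above about 45 mm. Origin: centre of its underside. Starts 190 to 270 mm before its home, on the mouth side, up to 40 mm off the bay's centre line
- dock: Dark steel bay fixed to the bench, no floor. Origin: on the bench, where the bottle's axis stands when fully home in mid-bay. +x points into the bay, -x out of the mouth (roughly world -y). Back wall: inner face x = +34 mm, 12 mm thick, 75 mm tall. Side walls: inner faces y = +49 and -49 mm, 12 mm thick, 35 mm tall, ending at x = -42 mm. A 35 mm tall lug at the +y wall's end carries the hinge
- gate (a joint): Gate hinge, rad: 0 = closed across the mouth (a stop), growing as it swings out, 1.57 = pointing along the bay's -x, beyond that leaning to +y; starts at 1.9 to 2.3. Vertical axis at x = -49, y = +60 mm in the bay's frame. Steel bar 110 mm long from the axis, 8 mm thick, 12 to 36 mm above the bench; closed it points to the bay's -y. Friction 0.03 N m, no spring: stays where left
- gate_end (a point): Middle of the free end of the gate bar, 110 mm from the hinge axis, 24 mm above the bench
- squeeze: Bystander: clear squeeze bottle, 48 mm across, 165 mm tall, standing behind the bay. Origin: centre of its underside
- cup: Bystander: steel cup, 68 mm across, 45 mm tall, standing on the far side of the bottle's way. Origin: centre of its underside
- roll: Bystander: roll of paper labels lying flat, 72 mm across, 32 mm tall, on the robot's side of the bay. Origin: centre of its underside
- spatula: Bystander: spatula 260 mm long lying flat on the robot's right. Origin: under its middle, x along its length
- plate: Bystander: blue ceramic plate, 150 mm across, 22 mm tall, on the robot's right. Origin: centre of its underside

How it is judged:
On the way, in this order (a step that is already met when the one before it is completed fails the run):
1. the bottle stands upright in the bay, home against the back wall (within 12 mm) (x of bottle in the frame of dock between -0.012 and 0.006 m and y of bottle in the frame of dock between -0.022 and 0.022 m and angle between bottle's own z axis and vertical below 0.06 rad and height (world z) of bottle below 0.004 m), for 0.2 s.
2. the gate is shut behind it (all of step 1 and value of joint gate below 0.1 rad), for 0.2 s.
At the end, for the whole second after the job is handed in: The bottle stands upright and still on the bench inside the bay, within 12 mm of touching the back wall, and the gate behind it is shut to within 0.1 rad (6 degrees) (all of step 2 and linear speed of bottle below 0.01 m/s).
It fails at once if the bottle is lifted off the bench (more than 12 mm) (height (world z) of bottle above 0.012 m).
It fails at once if the bottle is tipped (more than 0.25 rad, 14 degrees) (angle between bottle's own z axis and vertical above 0.25 rad).
It fails at once if another thing on the bench is shifted (more than 25 mm) (distance of any of squeeze, cup, roll, spatula, plate from where it was at the start of the episode above 0.025 m).
It also fails if it takes over 64 s, if anything falls off the work surface, if the arm or the gripper's body presses on something with over 40 N, if the wrist force passes 120 N, or if a joint passes its speed limit or range.

## Working session

There is one attempt and no reset: what is moved stays moved. The work goes in short steps, Python scripts to look and compute and a tool call to move; the robot and the scene stay as the last step left them, time stands still between calls to the robot, and variables do not carry over. Pictures are saved under pics/ and viewed, and the job is handed in when it is done.

Besides the shell and the picture viewer there is one more tool, called after "Emit:" as name(argument=value, ...), one argument or row to a line, values as JSON. drive_tool: Moves the arm, as the interface text tells. Its arguments: {"type":"object","properties":{"increments":{"type":"array"},"squeeze":{"type":"number"}},"required":["increments"]}

```bash
mkdir -p pics
python3 - <<'E'
from station import ctrl
import cv2
o=ctrl.get_obs(); print(o)
for n in("scene","top"):
    cv2.imwrite(f"pics/{n}0.png",ctrl.camera(n)[:,:,::-1]); print(n,ctrl.calibration(n))
E
```

```text
{'time_s': 0.0, 'qpos': array([ 1.08538021e+00,  3.00477082e-01,  1.52160772e+00,  4.50700642e-05,
        1.32072109e+00, -6.66016258e-02]), 'joint_vel': array([-1.10341602e-04,  1.01559528e-03,  1.11913085e-03, -1.08536304e-03,
        9.22565470e-05, -4.33687842e-04]), 'tau': array([-7.49063183e-04, -5.31810093e+01, -3.52744353e+01,  7.07768602e-02,
        2.43422430e-02, -9.95453934e-05]), 'ee_pos': array([0.22353247, 0.50221604, 0.20107179]), 'eef_rot': array([-3.14146835e+00,  1.20763964e-03,  1.15197073e+00]), 'force': array([0.80673367, 0.20608079, 0.61364539]), 'moment': array([-0.03997189,  0.01473264,  0.03499815]), 'grip_width': 0.0939150375499454}
scene {'fx': 397.26019394835697, 'fy': 397.26019394835697, 'cx': 320.22202278245805, 'cy': 203.85346870920404, 'rvec': array([ 2.39346909,  1.09398453, -0.31484729]), 'tvec': array([-0.34549198, -0.38240158,  1.39833723])}
top {'fx': 427.09553975494555, 'fy': 427.09553975494555, 'cx': 323.63719550484996, 'cy': 196.72640527389427, 'rvec': array([ 2.13480428, -2.18645052,  0.14542632]), 'tvec': array([-0.06103242,  0.57015238,  0.97132923])}
```

View pics/scene0.png

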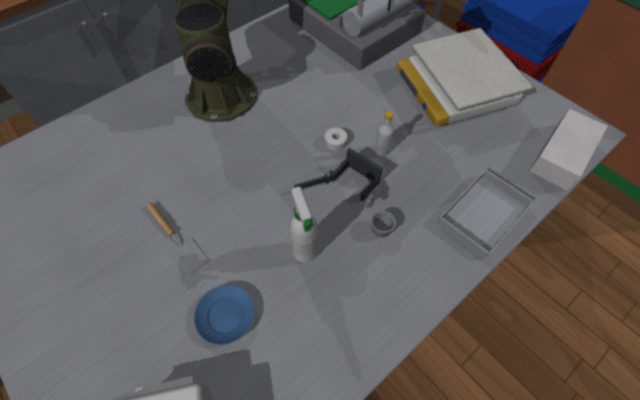

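View pics/top0.png

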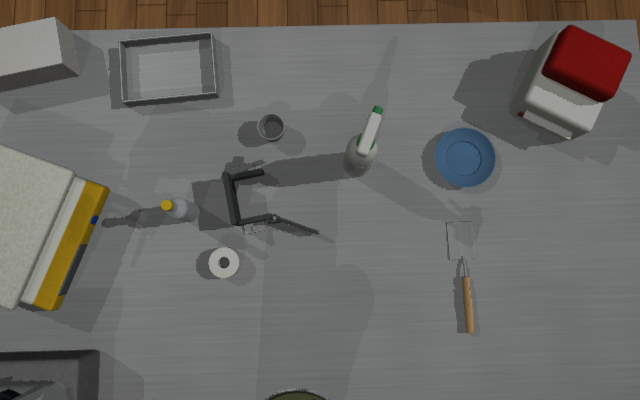

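The scene view shows the bottle base near (305,255), the bay near (355,175) and the gate out to (297,187). In the top view the bay is at (240,198), the gate tip near (317,233) and the bottle near (360,155). I'll enlarge both for exact pixels.

```bash
cat > h.py <<'E'
import numpy as np, cv2
from station import ctrl
def cam(n):
    c=ctrl.calibration(n);K=np.array([[c['fx'],0,c['cx']],[0,c['fy'],c['cy']],[0,0,1]]);return K,np.array(c['rvec']),np.array(c['tvec'])
def ray(n,px,z):
    K,r,t=cam(n);R=cv2.Rodrigues(r)[0];C=-R.T@t;d=R.T@np.linalg.inv(K)@np.array([px[0],px[1],1.]);return C+d*(z-C[2])/d[2]
def proj(n,P):
    K,r,t=cam(n);return cv2.projectPoints(np.array(P,float).reshape(-1,1,3),r,t,K,None)[0].reshape(-1,2)
E
python3 - <<'E'
import cv2
from h import *
a=cv2.imread('pics/top0.png')[90:290,200:400]; cv2.imwrite('pics/topz.png',cv2.resize(a,(600,600),interpolation=cv2.INTER_CUBIC))
a=cv2.imread('pics/scene0.png')[130:280,240:440]; cv2.imwrite('pics/scz.png',cv2.resize(a,(800,600),interpolation=cv2.INTER_CUBIC))
for n in("scene","top"):
    print(n, proj(n,[[.224,.502,.2],[0,0,0],[.3,.3,0]]))
    K,r,t=cam(n);print(-cv2.Rodrigues(r)[0].T@t)
E
```

```text
scene [[374.83983717  14.28891771]
 [222.06958185  95.21520822]
 [342.56885027 101.00631108]]
[ 1.02687731 -0.41949817  0.99523211]
top [[ 19.37178494 376.33296079]
 [296.80111073 447.42362426]
 [167.25196779 315.45251846]]
[ 0.44260266 -0.06411561  1.03550531]
```

View pics/topz.png

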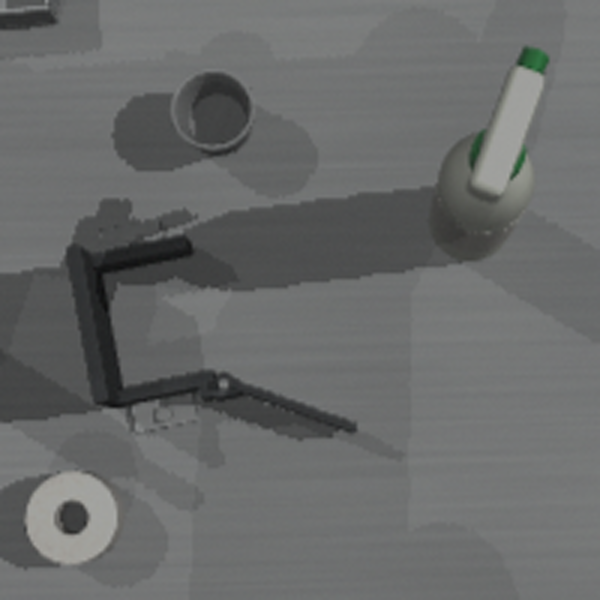

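View pics/scz.png

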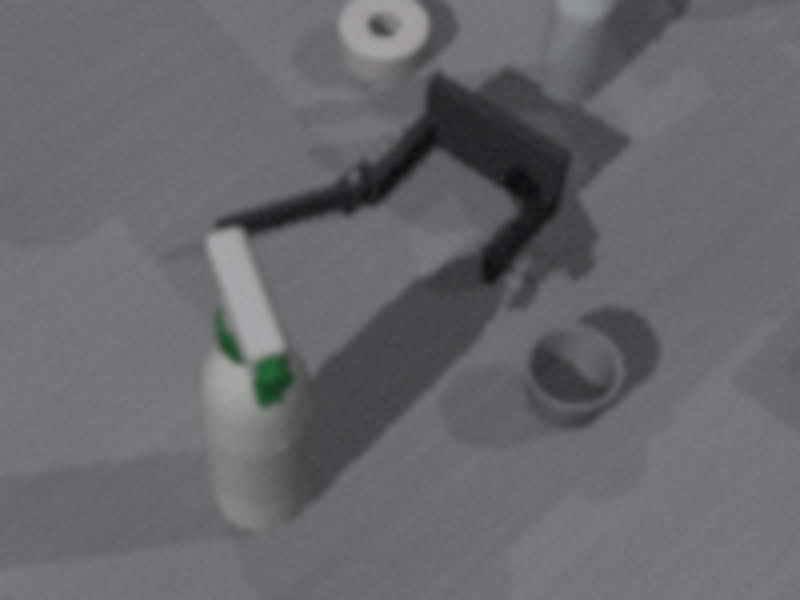

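Run:
```python
from h import *
T=lambda x,y:(x/3+200-1/3,y/3+90-1/3); S=lambda x,y:(x/4+240-.375,y/4+130-.375)
f=lambda n,p,z:print(n,p,np.round(ray(n,p,z),4))
print('hinge');f('top',T(222,383),.036);f('scene',S(355,176),.036)
print('tip');f('top',T(356,428),.036);f('scene',S(217,222),.036)
print('-y wall end mid');f('top',T(191,245),.035);f('scene',S(489,264),.035)
print('back outer corners top z75, +y then -y');f('top',T(103,404),.075);f('top',T(74,250),.075)
f('scene',S(435,75),.075);f('scene',S(568,152),.075)
print('bottle front');f('scene',S(260,530),0);f('top',T(470,262),0);f('top',T(485,180),.16)
print('cup');f('top',T(213,111),.045);print('roll');f('top',T(72,517),.032)
# bottle in scene: body edges at rows
for n in('scene','top'):
  im=cv2.imread(f'pics/{n}0.png');
  if n=='scene':
    for r in range(225,264,3): print(r,im[r,284:322].mean(axis=1).astype(int))
```

```text
hinge
top (273.6666666666667, 217.33333333333334) [0.5226 0.0436 0.036 ]
scene (328.375, 173.625) [0.5187 0.0413 0.036 ]
tip
top (318.33333333333337, 232.33333333333331) [ 0.4851 -0.0602  0.036 ]
scene (293.875, 185.125) [ 0.4836 -0.0615  0.036 ]
-y wall end mid
top (263.33333333333337, 171.33333333333334) [0.6328 0.0671 0.035 ]
scene (361.875, 195.625) [0.6389 0.063  0.035 ]
back outer corners top z75, +y then -y
top (234.0, 224.33333333333331) [0.5059 0.1285 0.075 ]
top (224.33333333333331, 172.99999999999997) [0.6234 0.1507 0.075 ]
scene (348.375, 148.375) [0.5095 0.1276 0.075 ]
scene (381.625, 167.625) [0.6237 0.1514 0.075 ]
bottle front
scene (304.625, 262.125) [ 0.6767 -0.1826  0.    ]
top (356.3333333333333, 176.99999999999997) [ 0.6201 -0.1566  0.    ]
top (361.3333333333333, 149.66666666666666) [ 0.6505 -0.1548  0.16  ]
cup
top (270.6666666666667, 126.66666666666667) [0.7387 0.0476 0.045 ]
roll
top (223.66666666666666, 262.00000000000006) [0.4219 0.1609 0.032 ]
225 [116 119 120 120 117 113 124 138 148 156 158 160 162 164 164 164 164 159
 138  98  66  53  54  51  44  39  39  
[... 1264 characters left out ...]
01  95  93  90  85  82  79  72  73  71  68  69  73
  71  72]
252 [107 108 106 107 108 107 105 108 110 115 124 123 126 125 125 123 122 121
 114 115 110 106 104 101  98  96  91  87  83  78  76  75  74  74  70  69
  74  85]
255 [105 106 106 106 108 107 107 109 105 110 118 125 131 132 129 128 126 126
 120 116 110 108 106 105 101  98  97  91  88  84  77  76  75  82  94 101
 104 105]
258 [104 103 106 105 106 106 103 103 103 104 106 113 123 131 130 131 127 127
 126 122 119 117 111 109 106 100  96  94  86  83  86  96 105 109 108 107
 109 107]
261 [103 101 105 103 103  99 101 107 102 106 105 105 106 102 106 116 119 122
 120 121 118 116 112 108 104 107 103 103 105 106 108 105 108 109 107 110
 108 107]
```

Run:
```python
from h import *
from scipy.optimize import least_squares
L=np.array([[-49,60],[-49,60],[-42,-55],[-42,-55],[46,61],[46,61],[46,-61],[46,-61]])/1e3
W=np.array([[.5226,.0436],[.5187,.0413],[.6328,.0671],[.6389,.063],[.5059,.1285],[.5095,.1276],[.6234,.1507],[.6237,.1514]])
def tf(p,l): c,s=np.cos(p[2]),np.sin(p[2]); return l@np.array([[c,s],[-s,c]])+p[:2]
r=least_squares(lambda p:(tf(p,L)-W).ravel(),[.57,.1,1.77]);p=r.x;print(p,(r.fun.reshape(-1,2)*1e3).round(1))
def inv(w): c,s=np.cos(p[2]),np.sin(p[2]); return (np.array(w)-p[:2])@np.array([[c,-s],[s,c]])
b=[.650,-.166]; print('bottle in dock',inv(b))
t=inv([.4845,-.0608]);h=np.array([-.049,.06]);d=t-h;print('tip',t,np.hypot(*d),'gate',np.arctan2(d[0],-d[1])%6.28)
# closed points -y; open: rotates toward -x
print('gate', np.arctan2(-d[0],-d[1]), 'cup',inv([.7387,.0476]),'roll',inv([.4219,.1609]))
for n in('scene','top'):
  im=cv2.imread(f'pics/{n}0.png')
  def poly(P,col): cv2.polylines(im4,[np.round((proj(n,P)+.5)*4).astype(int)],False,col,1)
  im4=cv2.resize(im,None,fx=4,fy=4,interpolation=cv2.INTER_CUBIC)
  a=np.linspace(0,6.283,60)
  for z in(0,.15): poly(np.c_[b[0]+.034*np.cos(a),b[1]+.034*np.sin(a),0*a+z],(0,0,255))
  for z,l in((.035,[[-42,-61],[-42,-49],[34,-49],[34,49],[-42,49],[-42,61]]),(.075,[[34,-61],[46,-61],[46,61],[34,61],[34,-61]])):
    w=tf(p,np.array(l)/1e3); poly(np.c_[w,np.full(len(w),z)],(0,255,255))
  o=(240,130) if n=='scene' else (210,110)
  cv2.imwrite(f'pics/ov_{n}.png',im4[o[1]*4:o[1]*4+600,o[0]*4:o[0]*4+800])
```

```text
[0.57321172 0.09661296 1.73913439] [[-0.3 -5.3]
 [ 3.6 -3. ]
 [ 1.7 -2.7]
 [-4.4  1.4]
 [-0.5  3.2]
 [-4.1  4.1]
 [ 2.2  1.5]
 [ 1.9  0.8]]
bottle in dock [-0.27176625 -0.03170359]
tip [-0.14032474  0.11383136] 0.10600954064993938 gate 4.176577704765411
gate 2.103422295234589 cup [-0.07604674 -0.1549372 ] roll [0.0887297  0.13840195]
```

View pics/ov_scene.png

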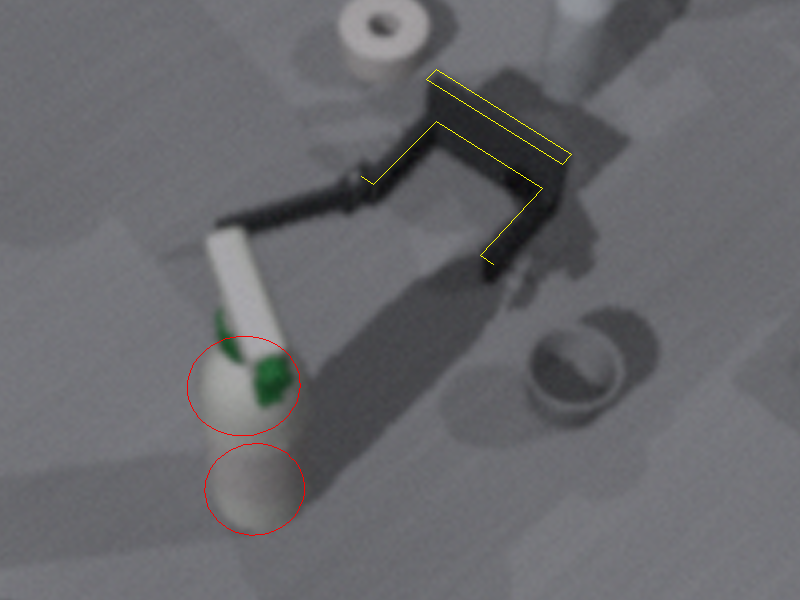

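View pics/ov_top.png

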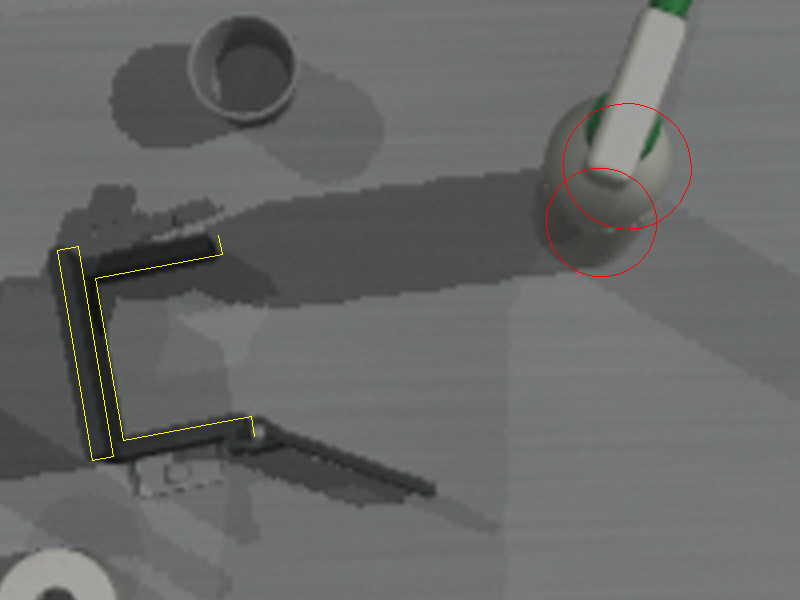

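Emit:
drive_tool(
  increments=[
    [[0,0,0],[-16,13,0],1],
    [[0,0,0],[-32,27,0],1],
    [[0,0,0],[-32,27,0],1],
    [[0,0,0],[-32,27,0],1],
    [[0,0,0],[-32,27,0],1],
    [[0,0,0],[-32,27,0],1],
    [[0,0,0],[-32,27,0],1],
    [[0,0,0],[-32,27,0],1],
    [[0,0,0],[-32,27,0],1],
    [[0,0,0],[-32,27,0],1],
    [[0,0,0],[-32,27,0],1],
    [[0,0,0],[-32,27,0],1],
    [[0,0,0],[-32,27,0],1],
    [[0,0,0],[-32,27,0],1],
    [[0,0,0],[-32,27,0],1],
    [[0,0,0],[-32,27,0],1],
    [[0,0,0],[-32,27,0],1],
    [[0,0,0],[-32,27,0],1],
    [[0,0,0],[-32,27,0],1],
    [[0,0,0],[-32,27,0],1],
  ],
)

```text
time_s: 2.6
ee_pos: [0.4505, -0.2829, 0.2013]
eef_rot: [-3.141, -0.0, 1.152]
force: [-0.2, -0.7, -0.4]
grip_width: 0.0941
```

Emit:
drive_tool(
  increments=[
    [[0,0,9.3],[0,0,0],1],
    [[0,0,9.3],[0,0,0],1],
    [[0,0,9.3],[0,0,0],1],
    [[0,0,9.3],[0,0,0],1],
    [[0,0,9.3],[0,0,0],1],
    [[0,0,9.2],[0,0,0],1],
    [[0,0,0],[0,0,0],1],
  ],
)

```text
time_s: 3.48
ee_pos: [0.4503, -0.2814, 0.2014]
eef_rot: [-3.141, 0.0, 0.181]
force: [0.4, -0.9, -1.0]
grip_width: 0.0938
```

Run:
```python
from h import *
o=ctrl.get_obs(); print(o['qpos'].round(3),o['ee_pos'],o['eef_rot'],o['force'])
cv2.imwrite('pics/t1.png',ctrl.camera('top')[:,:,::-1])
```

```text
[-0.628  0.258  1.575 -0.     1.309 -0.808] [ 0.45032823 -0.28143018  0.20138416] [-3.14116549e+00  4.43916525e-04  1.80871348e-01] [ 0.41447178 -0.89273648 -0.95397829]
```

View pics/t1.png

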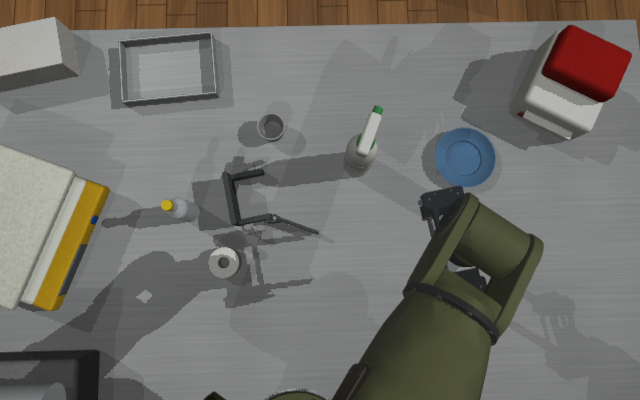

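Emit:
drive_tool(
  increments=[
    [[10,0,0],[0,0,0],0.6],
    [[10,0,0],[0,0,0],0.5],
    [[10,0,0],[0,0,0],0.5],
    [[0,0,0],[0,0,0],0.5],
  ],
)

```text
time_s: 4.03
ee_pos: [0.4499, -0.2826, 0.1995]
eef_rot: [-2.614, 0.001, 0.181]
force: [0.1, -0.3, -0.2]
grip_width: 0.0571
```

Run:
```python
from h import *
o=ctrl.get_obs(); print(o['qpos'].round(3),o['ee_pos'],o['eef_rot'],o['grip_width'])
from scipy.spatial.transform import Rotation as R
M=R.from_euler('xyz',o['eef_rot']).as_matrix();print(M.round(3))
im=ctrl.camera('top')[:,:,::-1];cv2.imwrite('pics/t2.png',np.ascontiguousarray(im))
g=cv2.imread('pics/top0.png'); h=cv2.cvtColor(g,cv2.COLOR_BGR2HSV)
m=cv2.inRange(h,(95,80,40),(125,255,255)); n,_,s,c=cv2.connectedComponentsWithStats(m); i=1+s[1:,4].argmax();print('plate',s[i],ray('top',s[i][:2]+s[i][2:4]/2,.022))
print(M.T@(np.array([.668,-.248,.2])-o['ee_pos'])*1e3)
```

```text
[-0.78   0.516  1.312  0.297  1.751 -0.972] [ 0.4499487  -0.28257513  0.19951702] [-2.61445471e+00  6.33725354e-04  1.80556911e-01] 0.057089777559068945
[[ 0.984  0.155 -0.091]
 [ 0.18  -0.85   0.495]
 [-0.001 -0.503 -0.864]]
plate [ 435  128   61   59 2835] [ 0.6581333  -0.42121475  0.022     ]
[220.7151844    4.13239197  -3.12606049]
```

View pics/t2.png

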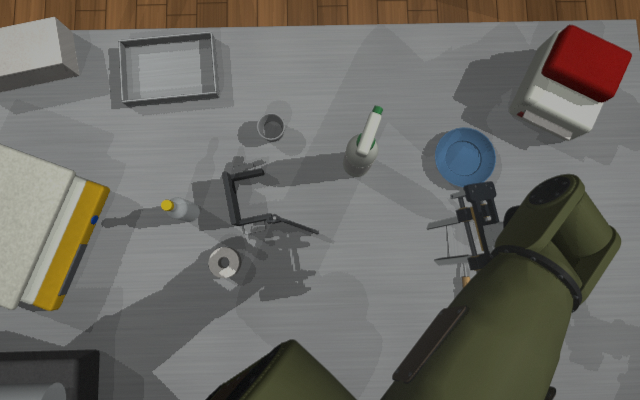

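Emit:
drive_tool(
  increments=[
    [[0,0,0],[11,2,3.5],0.47],
    [[0,0,0],[22,4,7],0.47],
    [[0,0,0],[22,4,7],0.47],
    [[0,0,0],[22,4,7],0.47],
    [[0,0,0],[22,4,7],0.47],
    [[0,0,0],[22,4,7],0.47],
    [[0,0,0],[22,4,7],0.47],
    [[0,0,0],[22,4,7],0.47],
    [[0,0,0],[22,4,7],0.47],
    [[0,0,0],[22,4,7],0.47],
    [[0,0,0],[11,2,3.5],0.47],
    [[0,0,0],[0,0,0],0.47],
  ],
)

```text
time_s: 5.58
ee_pos: [0.6678, -0.2402, 0.121]
eef_rot: [-2.619, -0.001, 0.182]
force: [-0.8, -0.0, -0.6]
grip_width: 0.044
```

```bash
cat >> h.py <<'E'
from scipy.spatial.transform import Rotation as Rot
def st(goal=None):
    o=ctrl.get_obs(); M=Rot.from_euler('xyz',o['eef_rot']).as_matrix()
    print(round(o['time_s'],2),o['qpos'].round(3),o['ee_pos'].round(4),o['eef_rot'].round(3),'F',o['force'].round(1),round(o['grip_width'],4))
    if goal is not None: print('tool mm',(M.T@(np.array(goal)-o['ee_pos'])*1e3).round(1))
def snap(n,f,o,k=4):
    im=ctrl.camera(n)[:,:,::-1]; w,h=800//k,600//k
    cv2.imwrite(f'pics/{f}.png',cv2.resize(np.ascontiguousarray(im[o[1]:o[1]+h,o[0]:o[0]+w]),(800,600),interpolation=cv2.INTER_CUBIC))
E
python3 - <<'E'
from h import *
st([.668,-.248,.032]); snap('top','t3',(250,50)); snap('scene','s3',(200,130))
E
```

```text
5.58 [-0.543  0.967  0.745  0.392  1.778 -0.712] [ 0.6678 -0.2402  0.121 ] [-2.619e+00 -1.000e-03  1.820e-01] F [-0.8 -0.  -0.6] 0.044
tool mm [-1.3 51.1 73.3]
```

View pics/t3.png

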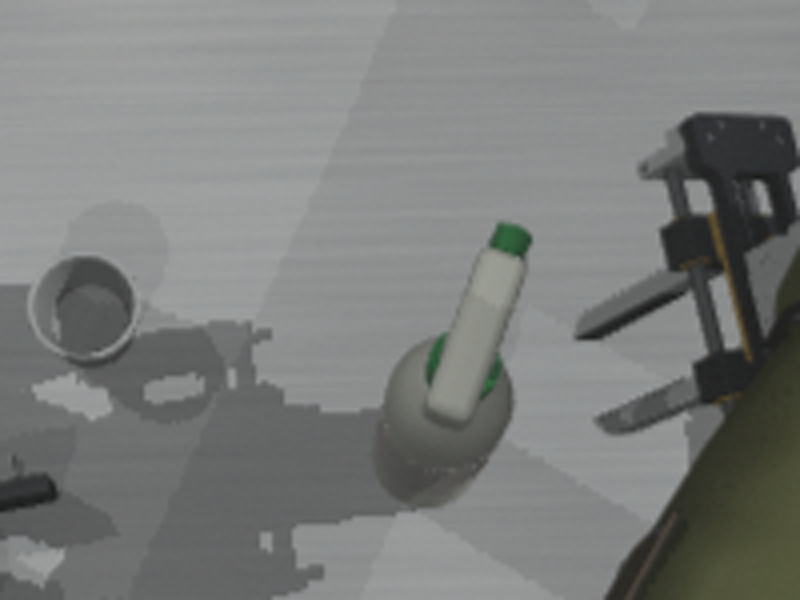

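View pics/s3.png

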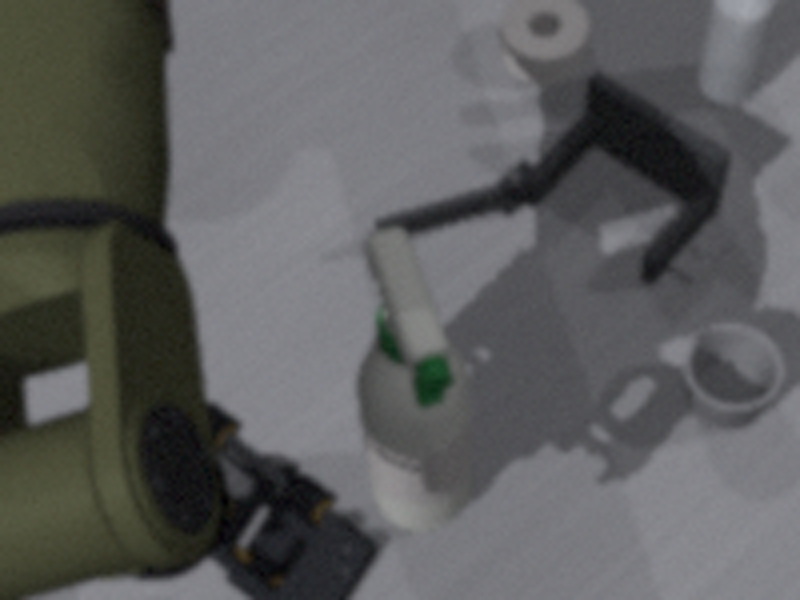

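Emit:
drive_tool(
  increments=[
    [[0,0,0],[0,5,7],0.47],
    [[0,0,0],[0,9,13],0.47],
    [[0,0,0],[0,9,13],0.47],
    [[0,0,0],[0,9,13],0.47],
    [[0,0,0],[0,9,13],0.47],
    [[0,0,0],[-1,9,13],0.47],
    [[0,0,0],[0,1,1],0.47],
    [[0,0,0],[0,0,0],0.47],
  ],
)

```text
time_s: 6.68
ee_pos: [0.6674, -0.2496, 0.0327]
eef_rot: [-2.618, -0.0, 0.18]
force: [0.3, -0.4, -0.1]
grip_width: 0.044
```

Run:
```python
from h import *
st([.668,-.248,.032]); snap('top','t4',(250,50)); snap('scene','s4',(200,150))
```

```text
6.67 [-0.554  1.06   0.779  0.382  1.663 -0.768] [ 0.6674 -0.2496  0.0327] [-2.618 -0.     0.18 ] F [ 0.3 -0.4 -0.1] 0.044
tool mm [ 0.9 -1.   1.3]
```

View pics/t4.png

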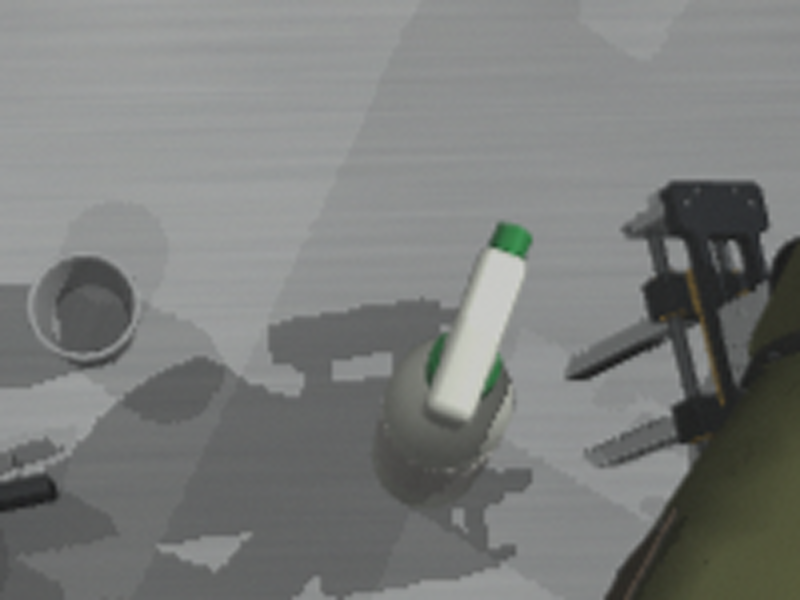

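View pics/s4.png

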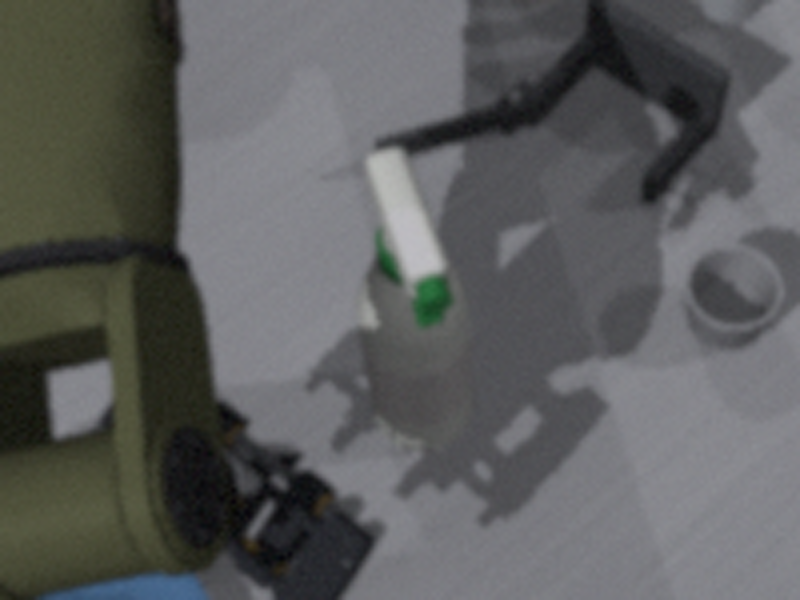

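Run:
```python
from h import *
from scipy.spatial.transform import Rotation as R
im=cv2.imread('pics/top0.png')
b=ray('top',(357,163.3),0);print(b)
print(ray('top',(392.4,143.5),.02),ray('top',(397.3,164.3),.02))
o=ctrl.get_obs();M=R.from_euler('xyz',o['eef_rot']).as_matrix()
for x in(-.022,.022): print(o['ee_pos']+M@[x,-.008,.017], o['ee_pos']+M@[x,.008,.017])
f=np.array([-.18,.984]);l=np.array([-.984,-.18])
d=b[:2]-o['ee_pos'][:2];print('fwd',d@f,'left',d@l)
```

```text
[ 0.6543275  -0.15942418  0.        ]
[ 0.69738057 -0.24559556  0.02      ] [ 0.64554236 -0.25518098  0.02      ]
[ 0.64316114 -0.23843946  0.02240709] [ 0.64564908 -0.25207732  0.01441841]
[ 0.6864513  -0.23056795  0.02245124] [ 0.68893924 -0.24420581  0.01446257]
fwd 0.09118889601974955 left -0.0032303829266582132
```

Emit:
drive_tool(
  increments=[
    [[0,0,0],[1,-6.06,3.5],0.47],
    [[0,0,0],[1,-6.06,3.5],0.47],
    [[0,0,0],[1,-6.06,3.5],0.47],
    [[0,0,0],[0,-6.06,3.5],0.47],
    [[0,0,0],[0,-6.06,3.5],0.47],
    [[0,0,0],[0,-4.33,2.5],0.47],
    [[0,0,0],[0,-3.46,2],0.47],
    [[0,0,0],[0,-3.46,2],0.47],
    [[0,0,0],[0,-3.46,2],0.47],
    [[0,0,0],[0,-3.46,2],0.47],
    [[0,0,0],[0,-3.46,2],0.47],
    [[0,0,0],[0,-3.46,2],0.47],
    [[0,0,0],[0,0,0],0.47],
  ],
)

```text
time_s: 8.4
ee_pos: [0.6587, -0.186, 0.0324]
eef_rot: [-2.618, -0.0, 0.18]
force: [-0.1, -1.2, 0.4]
grip_width: 0.0442
```

Run:
```python
from h import *
st(); snap('top','t5',(230,50)); snap('scene','s5',(200,130))
```

```text
8.4 [-0.488  0.963  0.961  0.403  1.561 -0.742] [ 0.6587 -0.186   0.0324] [-2.618 -0.     0.18 ] F [-0.1 -1.2  0.4] 0.0442
```

View pics/t5.png

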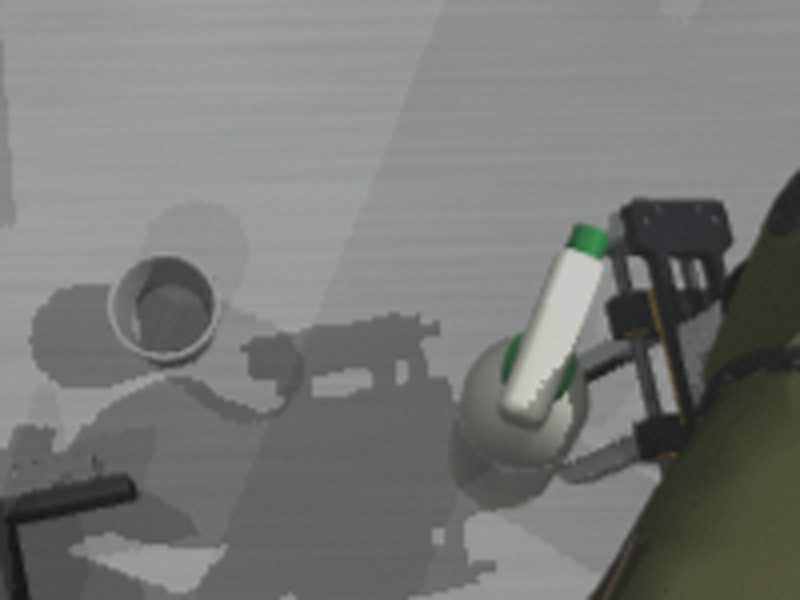

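View pics/s5.png

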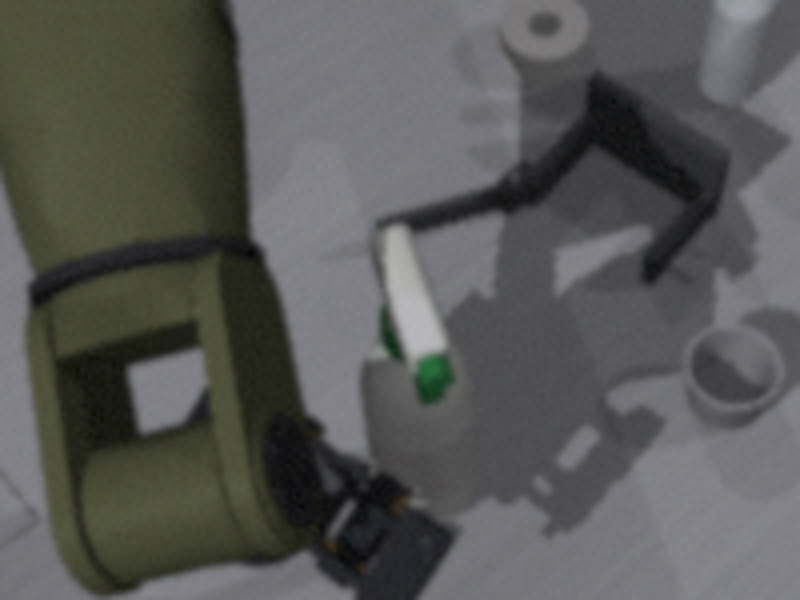

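Emit:
drive_tool(
  increments=[
    [[0,0,0],[0,-3.46,2],0.47],
    [[0,0,0],[0,-3.46,2],0.47],
    [[0,0,0],[0,-3.46,2],0.47],
    [[0,0,0],[0,-3.46,2],0.47],
    [[0,0,0],[0,-3.46,2],0.47],
    [[0,0,0],[0,-3.46,2],0.47],
  ],
)

```text
time_s: 9.25
ee_pos: [0.6544, -0.1622, 0.0323]
eef_rot: [-2.618, -0.0, 0.18]
force: [0.7, -3.7, -0.0]
grip_width: 0.0441
```

Run:
```python
from h import *
st(); snap('top','t6',(230,50)); snap('scene','s6',(200,130))
```

```text
9.25 [-0.462  0.93   1.022  0.412  1.526 -0.732] [ 0.6544 -0.1622  0.0323] [-2.618 -0.     0.18 ] F [ 0.7 -3.7 -0. ] 0.0441
```

View pics/t6.png

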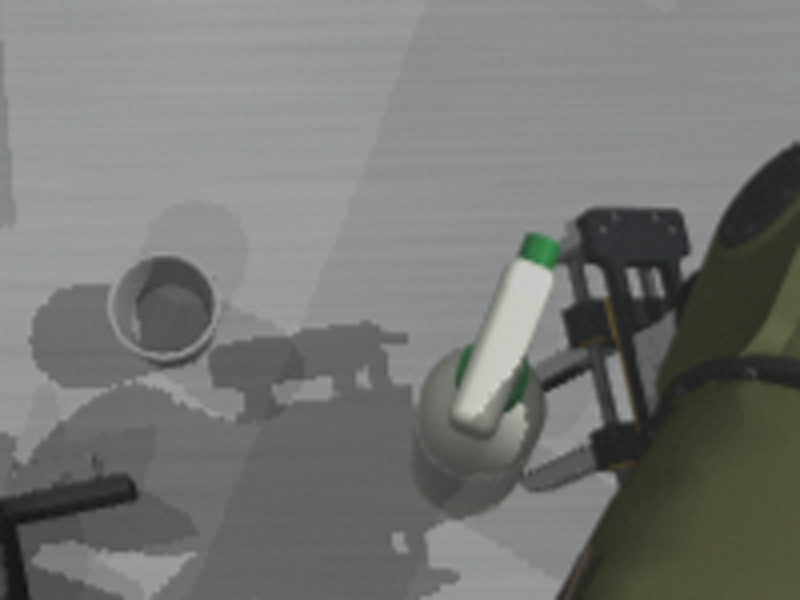

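View pics/s6.png

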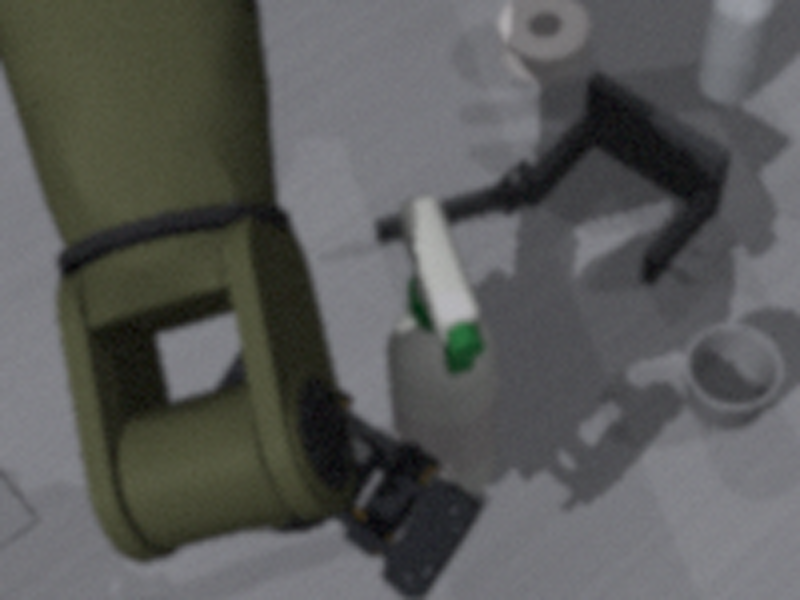

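Emit:
drive_tool(
  increments=[
    [[0,0,0],[0,-5.2,3],0.47],
    [[0,0,0],[-1.6,-6.93,4],0.47],
    [[0,0,0],[-1.6,-6.93,4],0.47],
    [[0,0,0],[-1.6,-6.93,4],0.47],
    [[0,0,0],[-1.6,-6.93,4],0.47],
    [[0,0,0],[-1.6,-6.93,4],0.47],
    [[0,0,0],[-1.6,-6.93,4],0.47],
    [[0,0,0],[-1.6,-6.93,4],0.47],
    [[0,0,0],[-1.6,-6.93,4],0.47],
    [[0,0,0],[-1.6,-6.93,4],0.47],
    [[0,0,0],[-1.6,-6.93,4],0.47],
    [[0,0,0],[-1.6,-6.93,4],0.47],
    [[0,0,0],[-1.6,-5.2,3],0.47],
  ],
)

```text
time_s: 10.98
ee_pos: [0.6175, -0.0669, 0.0323]
eef_rot: [-2.618, -0.0, 0.18]
force: [1.7, -2.4, 0.5]
grip_width: 0.0442
```

Run:
```python
from h import *
st(); snap('top','t7',(200,90)); snap('scene','s7',(220,110))
```

```text
10.97 [-0.359  0.784  1.289  0.453  1.377 -0.698] [ 0.6175 -0.0669  0.0323] [-2.618 -0.     0.18 ] F [ 1.7 -2.4  0.5] 0.0442
```

View pics/t7.png

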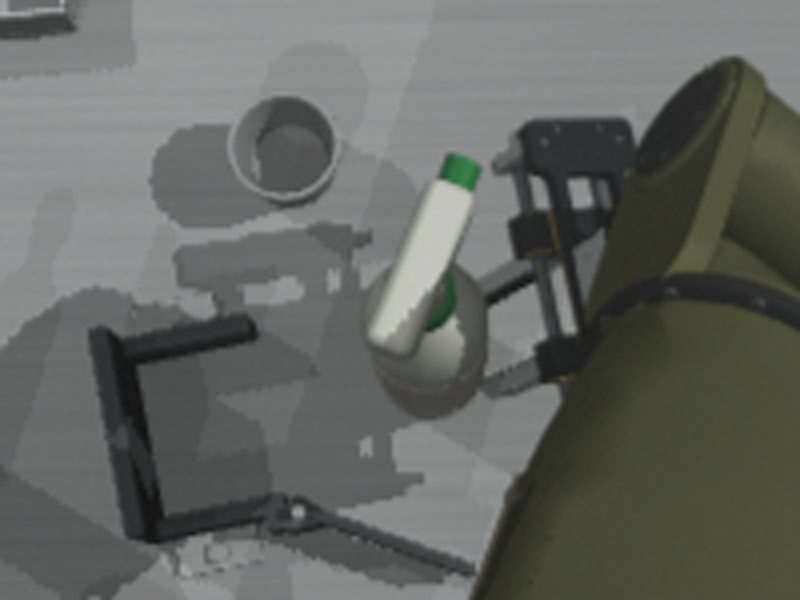

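View pics/s7.png

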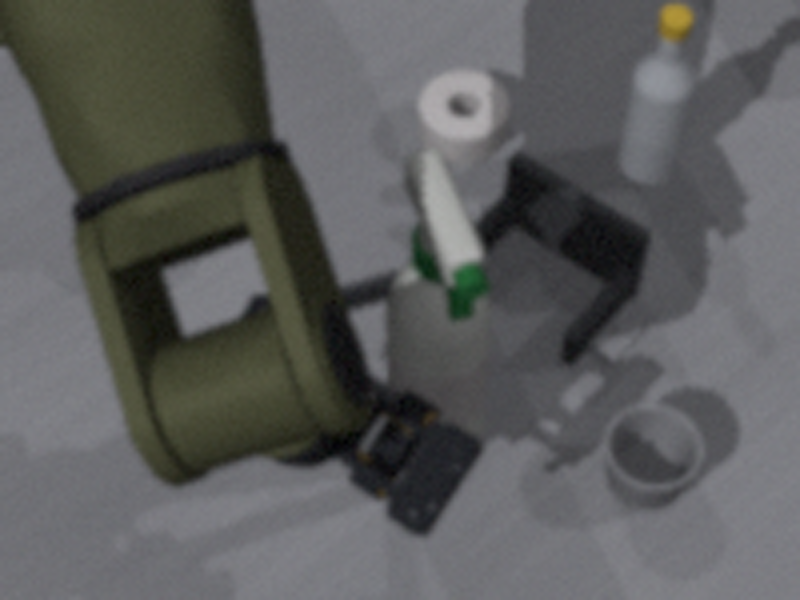

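Emit:
drive_tool(
  increments=[
    [[0,0,0],[-2,-5.2,3],0.47],
    [[0,0,0],[-2,-5.2,3],0.47],
    [[0,0,0],[-2,-5.2,3],0.47],
    [[0,0,0],[-2,-5.2,3],0.47],
    [[0,0,0],[-2,-5.2,3],0.47],
    [[0,0,0],[-2,-5.2,3],0.47],
    [[0,0,0],[-2,-5.2,3],0.47],
  ],
)

```text
time_s: 11.95
ee_pos: [0.5961, -0.0283, 0.0323]
eef_rot: [-2.618, 0.0, 0.18]
force: [2.1, -2.6, 0.4]
grip_width: 0.0443
```

Run:
```python
from h import *
st(); snap('top','t8',(200,90)); snap('scene','s8',(220,110))
```

```text
11.95 [-0.314  0.724  1.398  0.472  1.317 -0.684] [ 0.5961 -0.0283  0.0323] [-2.618  0.     0.18 ] F [ 2.1 -2.6  0.4] 0.0443
```

View pics/t8.png

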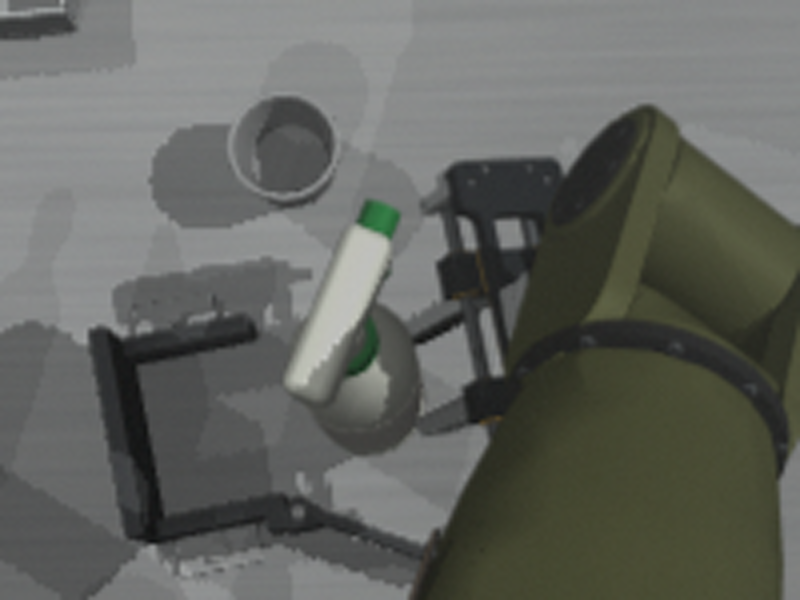

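View pics/s8.png

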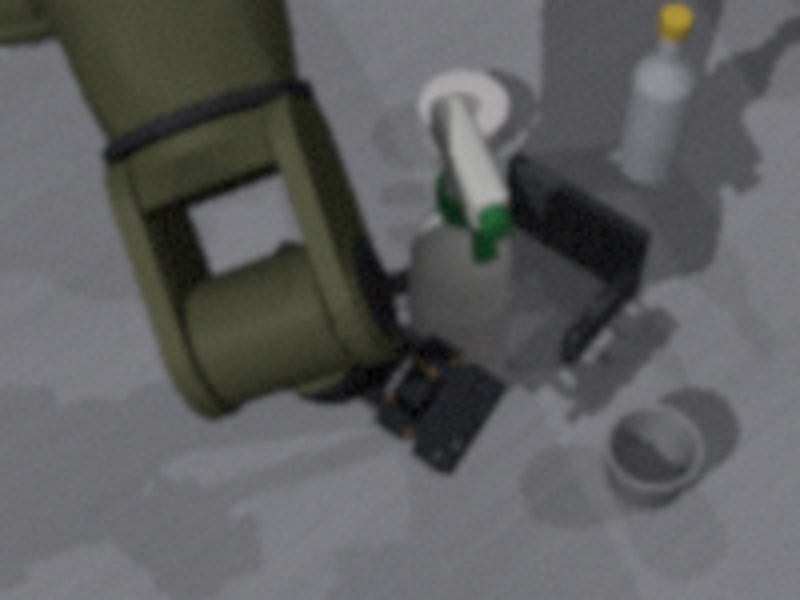

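Emit:
drive_tool(
  increments=[
    [[0,0,0],[0,-5.2,3],0.47],
    [[0,0,0],[0,-5.2,3],0.47],
    [[0,0,0],[0,-5.2,3],0.47],
    [[0,0,0],[0,-5.2,3],0.47],
    [[0,0,0],[0,-5.2,3],0.47],
    [[0,0,0],[0,-5.2,3],0.47],
    [[0,0,0],[0,-5.2,3],0.47],
    [[0,0,0],[0,-5.2,3],0.47],
    [[0,0,0],[0,-5.2,3],0.47],
    [[0,0,0],[0,-5.2,3],0.47],
    [[0,0,0],[0,-3.46,2],0.47],
  ],
)

```text
time_s: 13.42
ee_pos: [0.5848, 0.0348, 0.0323]
eef_rot: [-2.618, 0.0, 0.18]
force: [0.6, -2.4, -0.3]
grip_width: 0.0441
```

Run:
```python
from h import *
st(); snap('top','t9',(200,90)); snap('scene','s9',(220,110))
```

```text
13.43 [-0.222  0.678  1.478  0.506  1.25  -0.63 ] [0.5848 0.0348 0.0323] [-2.618  0.     0.18 ] F [ 0.6 -2.4 -0.3] 0.0441
```

View pics/t9.png

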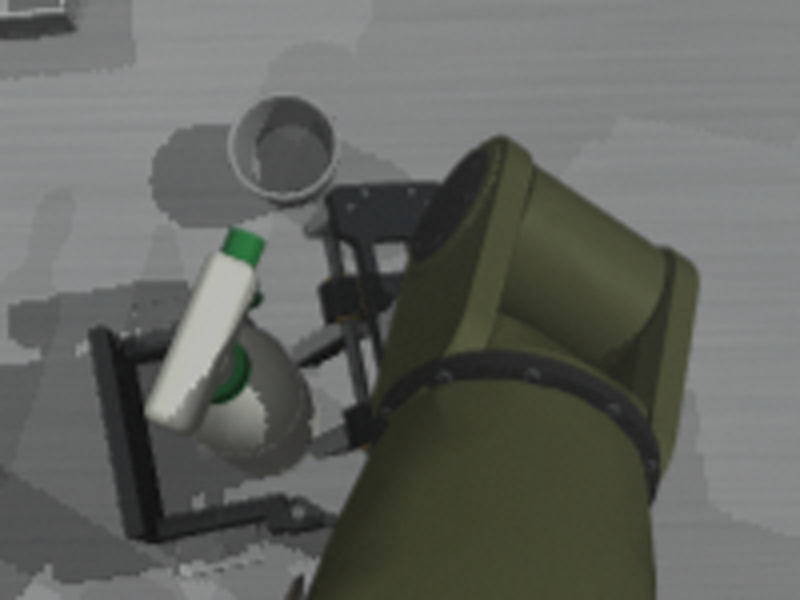

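View pics/s9.png

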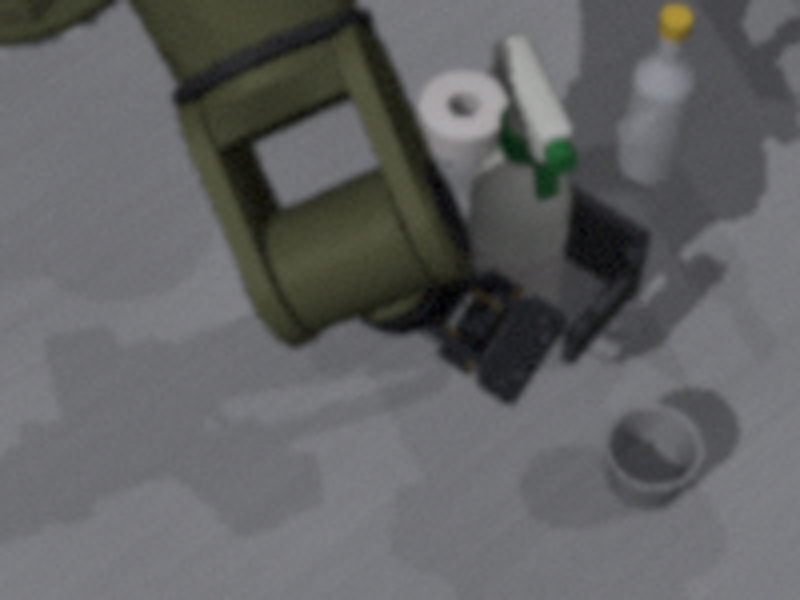

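Emit:
drive_tool(
  increments=[
    [[0,0,0],[0,-1.73,1],0.47],
    [[0,0,0],[0,-1.73,1],0.47],
    [[0,0,0],[0,-1.73,1],0.47],
    [[0,0,0],[0,-1.73,1],0.47],
    [[0,0,0],[0,-1.73,1],0.47],
    [[0,0,0],[0,-1.73,1],0.47],
    [[0,0,0],[0,-1.73,1],0.47],
  ],
)

```text
time_s: 14.4
ee_pos: [0.5824, 0.0482, 0.0323]
eef_rot: [-2.618, -0.0, 0.18]
force: [0.5, -3.5, -0.3]
grip_width: 0.0443
```

Emit:
drive_tool(
  increments=[
    [[0,0,0],[0,-1.73,1],0.47],
    [[0,0,0],[0,-1.73,1],0.47],
  ],
)

```text
time_s: 14.65
ee_pos: [0.5817, 0.0522, 0.0323]
eef_rot: [-2.618, -0.0, 0.18]
force: [0.4, -2.7, -0.5]
grip_width: 0.0444
```

Emit:
drive_tool(
  increments=[
    [[0,0,0],[0,-1.73,1],0.47],
    [[0,0,0],[0,0,0],0.47],
  ],
)

```text
time_s: 14.9
ee_pos: [0.5813, 0.0542, 0.0323]
eef_rot: [-2.618, 0.0, 0.18]
force: [1.3, -1.5, 0.0]
grip_width: 0.0444
```

Run:
```python
from h import *
st(); snap('top','t10',(200,90)); snap('scene','s10',(220,110))
```

```text
14.9 [-0.193  0.667  1.499  0.517  1.23  -0.612] [0.5813 0.0542 0.0323] [-2.618  0.     0.18 ] F [ 1.3 -1.5  0. ] 0.0444
```

View pics/t10.png

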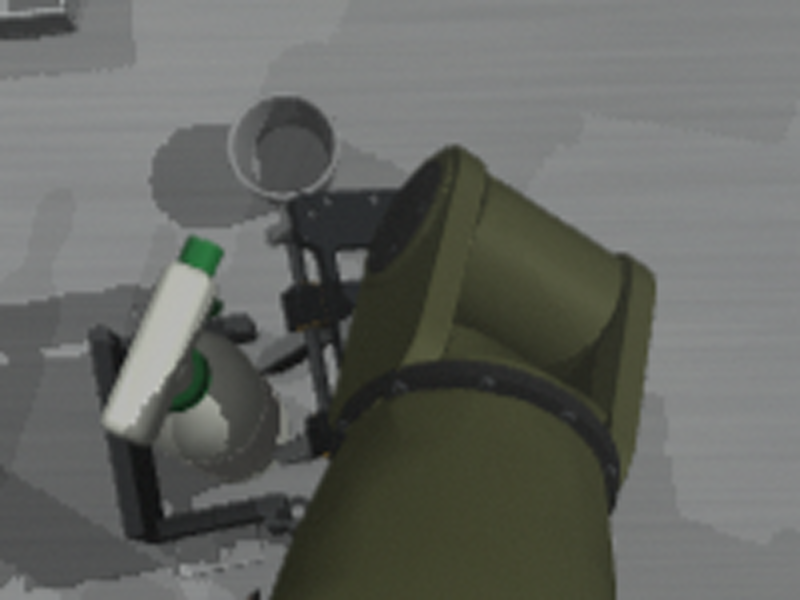

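View pics/s10.png

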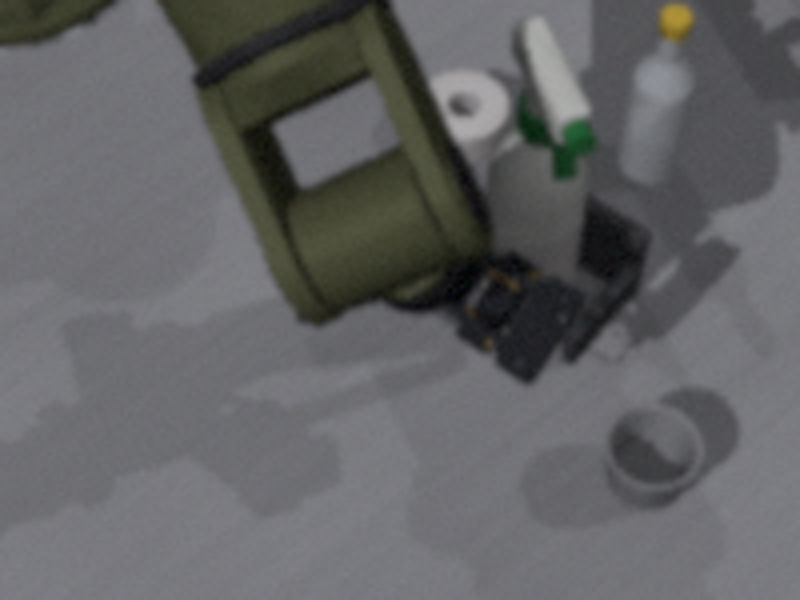

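Emit:
drive_tool(
  increments=[
    [[0,0,0],[0,-1.73,1],0.47],
    [[0,0,0],[0,0,0],0.47],
  ],
)

```text
time_s: 15.25
ee_pos: [0.581, 0.056, 0.0323]
eef_rot: [-2.618, -0.0, 0.18]
force: [0.5, -2.2, 0.1]
grip_width: 0.0441
```

Emit:
drive_tool(
  increments=[
    [[0,0,0],[0,-1.73,1],0.47],
    [[0,0,0],[0,0,0],0.47],
  ],
)

```text
time_s: 15.5
ee_pos: [0.5806, 0.058, 0.0323]
eef_rot: [-2.618, -0.0, 0.18]
force: [0.8, -2.5, -0.5]
grip_width: 0.0443
```

Emit:
drive_tool(
  increments=[
    [[0,0,0],[0,-1.73,1],0.47],
    [[0,0,0],[0,0,0],0.47],
  ],
)

```text
time_s: 15.75
ee_pos: [0.5802, 0.06, 0.0323]
eef_rot: [-2.618, 0.0, 0.18]
force: [1.7, -1.7, 0.6]
grip_width: 0.0442
```

Emit:
drive_tool(
  increments=[
    [[0,0,0],[0,-1.3,0.75],0.47],
    [[0,0,0],[0,0,0],0.47],
  ],
)

```text
time_s: 16.0
ee_pos: [0.58, 0.0615, 0.0323]
eef_rot: [-2.618, -0.0, 0.18]
force: [0.3, -2.6, 0.2]
grip_width: 0.0442
```

Emit:
drive_tool(
  increments=[
    [[0,0,0],[0,-1.3,0.75],0.47],
    [[0,0,0],[0,0,0],0.47],
  ],
)

```text
time_s: 16.25
ee_pos: [0.5797, 0.0629, 0.0323]
eef_rot: [-2.618, 0.0, 0.18]
force: [1.5, -2.3, -0.4]
grip_width: 0.0444
```

Emit:
drive_tool(
  increments=[
    [[0,0,0],[0,-1.3,0.75],0.47],
    [[0,0,0],[0,0,0],0.47],
  ],
)

```text
time_s: 16.5
ee_pos: [0.5794, 0.0644, 0.0323]
eef_rot: [-2.618, 0.0, 0.18]
force: [1.3, -1.6, 0.6]
grip_width: 0.0442
```

Run:
```python
from h import *
st(); snap('top','t11',(200,150),6); snap('scene','s11',(290,110),6)
```

```text
16.5 [-0.177  0.661  1.509  0.522  1.22  -0.602] [0.5794 0.0644 0.0323] [-2.618  0.     0.18 ] F [ 1.3 -1.6  0.6] 0.0442
```

View pics/t11.png

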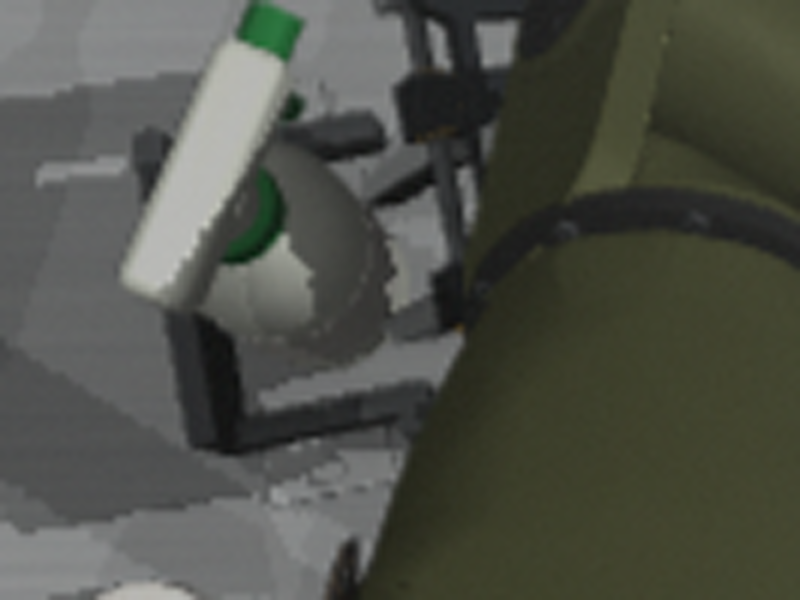

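View pics/s11.png

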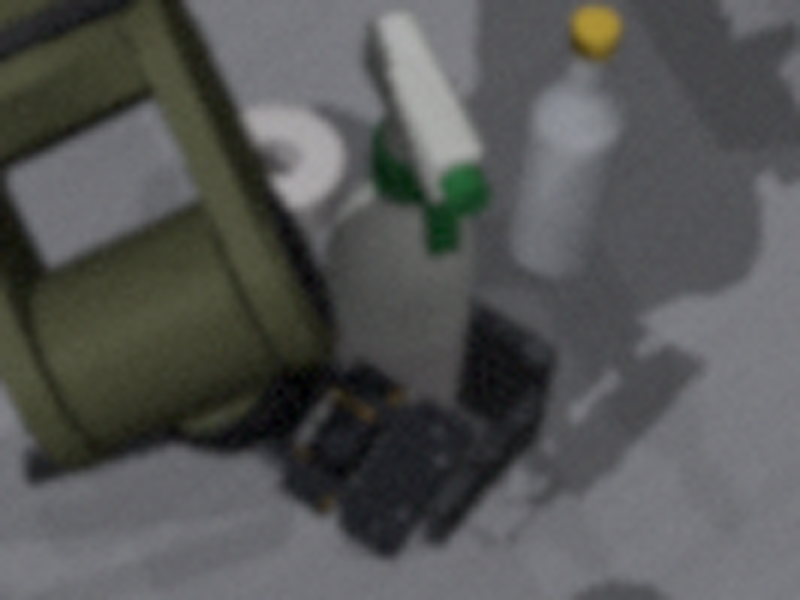

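Emit:
drive_tool(
  increments=[
    [[0,0,0],[0,-1.3,0.75],0.47],
    [[0,0,0],[0,0,0],0.47],
  ],
)

```text
time_s: 16.85
ee_pos: [0.5791, 0.0659, 0.0323]
eef_rot: [-2.618, 0.0, 0.18]
force: [1.6, -2.9, 0.3]
grip_width: 0.0439
```

Emit:
drive_tool(
  increments=[
    [[0,0,0],[0,-1.3,0.75],0.47],
    [[0,0,0],[0,0,0],0.47],
  ],
)

```text
time_s: 17.1
ee_pos: [0.5789, 0.0674, 0.0323]
eef_rot: [-2.618, -0.0, 0.18]
force: [1.2, -3.0, -0.7]
grip_width: 0.0447
```

Emit:
drive_tool(
  increments=[
    [[0,0,0],[0,-1.3,0.75],0.47],
    [[0,0,0],[0,0,0],0.47],
  ],
)

```text
time_s: 17.35
ee_pos: [0.5786, 0.0689, 0.0323]
eef_rot: [-2.618, 0.0, 0.18]
force: [0.1, -2.5, 0.1]
grip_width: 0.044
```

Emit:
drive_tool(
  increments=[
    [[0,0,0],[0,-1.3,0.75],0.47],
    [[0,0,0],[0,0,0],0.47],
  ],
)

```text
time_s: 17.6
ee_pos: [0.5784, 0.0703, 0.0323]
eef_rot: [-2.618, 0.0, 0.18]
force: [0.7, -2.7, -0.2]
grip_width: 0.0443
```

Emit:
drive_tool(
  increments=[
    [[0,0,0],[0,-1.3,0.75],0.47],
    [[0,0,0],[0,0,0],0.47],
  ],
)

```text
time_s: 17.85
ee_pos: [0.5782, 0.0715, 0.0323]
eef_rot: [-2.619, -0.0, 0.18]
force: [0.7, -4.5, -0.5]
grip_width: 0.0443
```

Run:
```python
from h import *
st(); snap('top','t12',(200,150),6); snap('scene','s12',(290,110),6)
```

```text
17.85 [-0.165  0.657  1.515  0.526  1.212 -0.594] [0.5782 0.0715 0.0323] [-2.619 -0.     0.18 ] F [ 0.7 -4.5 -0.5] 0.0443
```

View pics/t12.png

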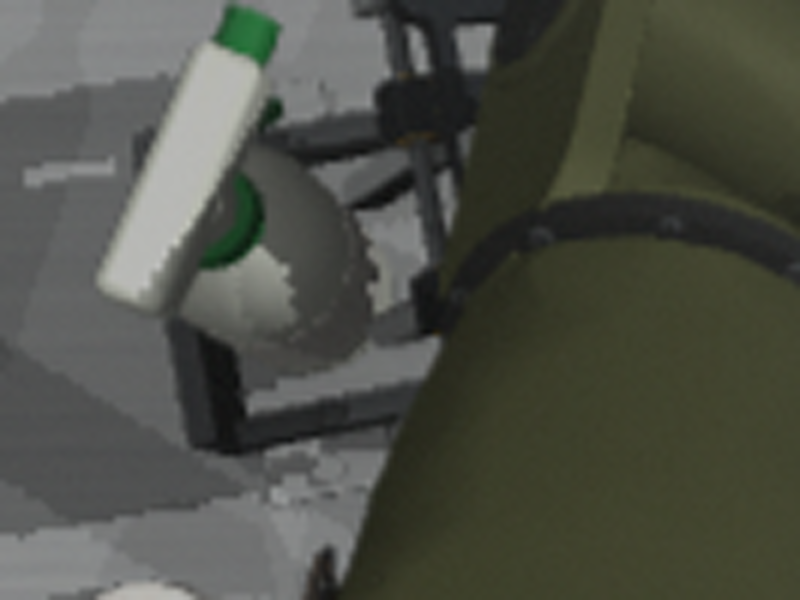

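View pics/s12.png

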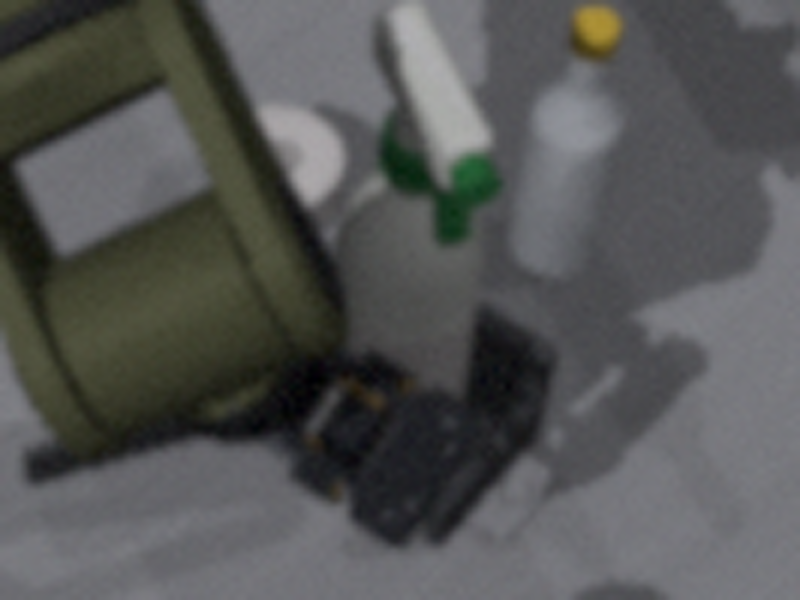

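Emit:
drive_tool(
  increments=[
    [[0,0,0],[0,-0.87,0.5],0.47],
    [[0,0,0],[0,0,0],0.47],
  ],
)

```text
time_s: 18.2
ee_pos: [0.5782, 0.0719, 0.0323]
eef_rot: [-2.619, -0.001, 0.18]
force: [1.2, -10.5, 1.6]
grip_width: 0.0439
```

Emit:
drive_tool(
  increments=[
    [[0,0,0],[0,-0.87,0.5],0.47],
    [[0,0,0],[0,0,0],0.47],
  ],
)

```text
time_s: 18.45
ee_pos: [0.5782, 0.0722, 0.0323]
eef_rot: [-2.621, -0.001, 0.179]
force: [1.0, -14.9, 0.4]
grip_width: 0.0439
```

Emit:
drive_tool(
  increments=[
    [[0,0,0],[0,2.6,-1.5],0.47],
    [[0,0,0],[0,2.6,-1.5],0.47],
    [[0,0,0],[0,5.2,-3],0.47],
    [[0,0,0],[0,8.66,-5],0.47],
    [[0,0,0],[0,8.66,-5],0.47],
    [[0,0,0],[0,13,-7.5],0.47],
    [[0,0,0],[0,13,-7.5],0.47],
    [[0,0,0],[0,13,-7.5],0.47],
    [[0,0,0],[0,13,-7.5],0.47],
    [[0,0,0],[0,13,-7.5],0.47],
    [[0,0,0],[0,13,-7.5],0.3],
    [[0,0,0],[0,8.66,-5],0.2],
    [[0,0,0],[0,0,0],0],
  ],
)

```text
time_s: 20.08
ee_pos: [0.6015, -0.0568, 0.0322]
eef_rot: [-2.618, -0.0, 0.179]
force: [-0.2, 1.2, -0.1]
grip_width: 0.0175
```

Run:
```python
from h import *
st(); snap('top','t13',(200,110),4); snap('scene','s13',(240,110),4)
```

```text
20.07 [-0.353  0.748  1.354  0.457  1.349 -0.706] [ 0.6015 -0.0568  0.0322] [-2.618 -0.     0.179] F [-0.2  1.2 -0.1] 0.0175
```

View pics/t13.png

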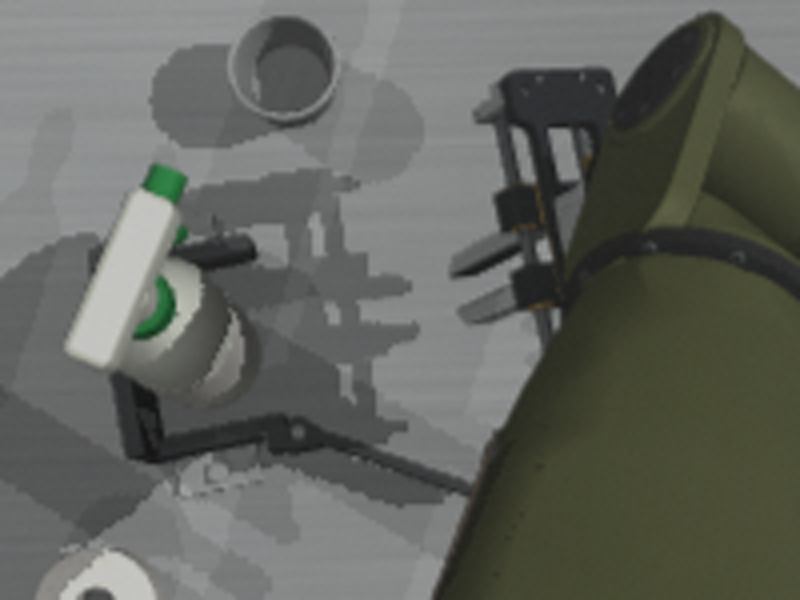

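View pics/s13.png

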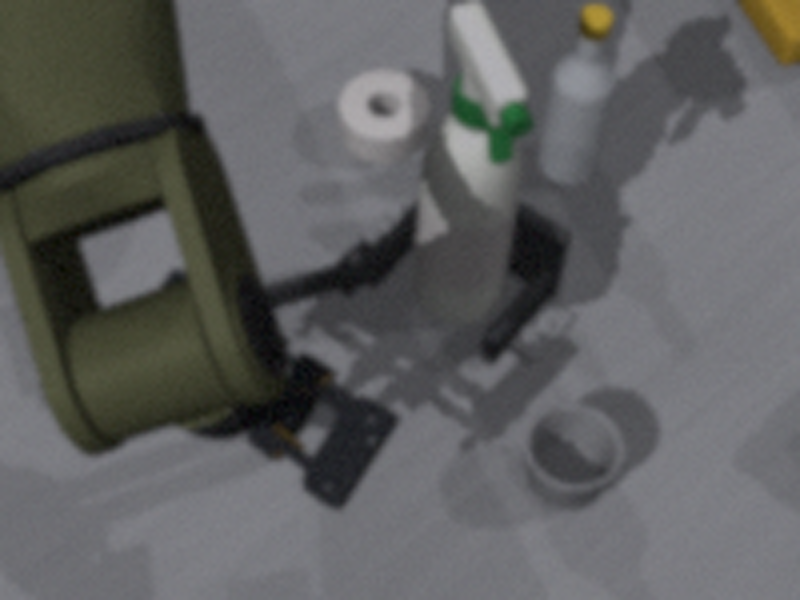

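```bash
python3 - <<'E'
from h import *
f=np.array([-.18,.984]);l=np.array([-.984,-.18]);D=np.array([.573,.0966])
def dk(w): d=np.array(w)[:2]-D; return (d@f*1e3).round(1),(d@l*1e3).round(1)
for n,px in(('scene',(240+460/4,110+325/4)),('top',(200+205/4,110+407/4))):
    w=ray(n,px,0);K,r,t=cam(n);C=-cv2.Rodrigues(r)[0].T@t
    u=(w-C)[:2];u/=np.hypot(*u);c=w[:2]+.034*u;print(n,w,c,dk(c))
E
python3 - <<'E'
import cv2
im=cv2.imread('pics/t13.png')[220:520,60:460];cv2.imwrite('pics/t13z.png',cv2.convertScaleAbs(cv2.resize(im,(800,600),interpolation=cv2.INTER_CUBIC),alpha=1.6))
E
```

```text
scene [0.60018505 0.07586111 0.        ] [0.5779953  0.10162183] (np.float64(4.0), np.float64(-5.8))
top [0.54041091 0.10172899 0.        ] [0.55768272 0.13101524] (np.float64(36.6), np.float64(8.9))
```

View pics/t13z.png

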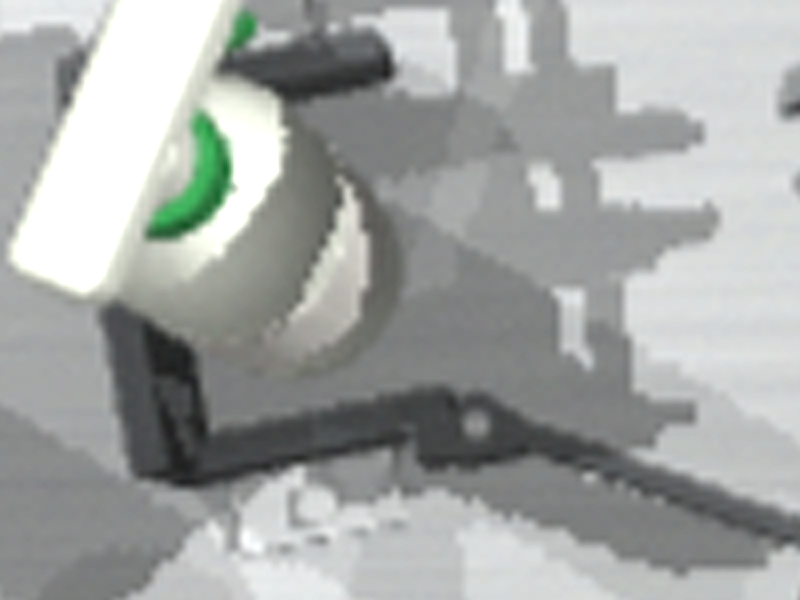

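Run:
```python
from h import *
f=np.array([-.18,.984]);l=np.array([-.984,-.18]);D=np.array([.573,.0966])
w=ray('top',(250.8,197.8),0);d=w[:2]-D;print(w,d@f,d@l)
T=lambda x,y:(200+15+x/8-.45,110+55+y/8-.45)
for nm,p,z in(('hinge',(475,422),.036),('-y end mid',(388,58),.035),('back +y outer',(140,475),.075),('inner corner bottom +y/back',(213,433),.035)):
    w=ray('top',T(*p),z);d=w[:2]-D;print(nm,w.round(4),d@f,d@l)
st()
```

```text
[0.57459931 0.10271676 0.        ] 0.005731017897123108 -0.002674742682626952
hinge [0.5227 0.043  0.036 ] -0.043721172006880464 0.05914474062115237
-y end mid [0.6317 0.0678 0.035 ] -0.03888505601545897 -0.052601268564548616
back +y outer [0.5069 0.1328 0.075 ] 0.047561969168025756 0.05850700984368685
inner corner bottom +y/back [0.5214 0.1197 0.035 ] 0.03206253629689976 0.046627661802897374
20.18 [-0.352  0.748  1.355  0.458  1.348 -0.705] [ 0.6013 -0.056   0.0322] [-2.618  0.     0.18 ] F [ 0.4 -0.6  0. ] 0.0095
```

```bash
cat > g.py <<'E'
from h import *
f=np.array([-.18,.984,0]);f/=np.linalg.norm(f);l=np.cross([0,0,1],f);D=np.array([.573,.101,0]);H=D-.049*f+.060*l
def gp(phi,rho=.075,extra=0.,z=.032):
    g=-np.cos(phi)*l-np.sin(phi)*f; n=-np.sin(phi)*l+np.cos(phi)*f
    c=.004+.0092*abs(np.cos(phi))+.0125*abs(np.sin(phi))+extra
    return H+rho*g-c*n-.0046*f+np.array([0,0,z])
E
python3 - <<'E'
from g import *
o=ctrl.get_obs();M=Rot.from_euler('xyz',o['eef_rot']).as_matrix()
s=gp(2.1,extra=.016);print(s)
p=o['ee_pos'];
for q in (p+[0,0,.068],s+[0,0,.068],s): print((M.T@(q-p)*1e3).round(1));p=q
for a in np.arange(2.1,-.01,-.15): q=gp(a);print(round(a,2),q.round(4),(M.T@(q-p)*1e3).round(1));p=q
E
```

```text
[ 0.464721  -0.0209256  0.032    ]
[ -0.  -34.  -58.9]
[-128.1  -50.9   29.7]
[ 0.  34.  58.9]
2.1 [ 0.4798 -0.0264  0.032 ] [13.8  7.  -4. ]
1.95 [ 0.4902 -0.0323  0.032 ] [ 9.2  6.7 -3.8]
1.8 [ 0.5018 -0.0366  0.032 ] [10.6  5.4 -3.1]
1.65 [ 0.5141 -0.0389  0.032 ] [11.8  3.9 -2.3]
1.5 [ 0.5257 -0.0394  0.032 ] [11.3  2.3 -1.3]
1.35 [ 0.5362 -0.0387  0.032 ] [10.4  1.  -0.6]
1.2 [ 0.5468 -0.0363  0.032 ] [10.8 -0.3  0.2]
1.05 [ 0.5572 -0.0323  0.032 ] [11.  -1.8  1. ]
0.9 [ 0.5672 -0.0266  0.032 ] [10.9 -3.3  1.9]
0.75 [ 0.5764 -0.0192  0.032 ] [10.4 -4.9  2.8]
0.6 [ 0.5845 -0.0101  0.032 ] [ 9.6 -6.5  3.7]
0.45 [5.912e-01 5.000e-04 3.200e-02] [ 8.4 -7.9  4.6]
0.3 [0.5961 0.0122 0.032 ] [ 6.9 -9.2  5.3]
0.15 [0.5991 0.0248 0.032 ] [  5.1 -10.3   6. ]
0.0 [0.5998 0.038  0.032 ] [  3.1 -11.1   6.4]
```

Emit:
drive_tool(
  increments=[
    [[0,0,0],[0,-8.5,-14.7],0],
    [[0,0,0],[0,-8.5,-14.7],0],
    [[0,0,0],[0,-8.5,-14.7],0],
    [[0,0,0],[0,-8.5,-14.7],0],
    [[0,0,0],[-16,0,0],0],
    [[0,0,0],[-16,0,0],0],
    [[0,0,0],[-16,-8.5,5],0],
    [[0,0,0],[-16,-8.5,5],0],
    [[0,0,0],[-16,-8.5,5],0],
    [[0,0,0],[-16,-8.5,5],0],
    [[0,0,0],[-16,-8.5,5],0],
    [[0,0,0],[-16,-8.5,4.8],0],
    [[0,0,0],[0,0,0],0],
  ],
)

```text
time_s: 21.8
ee_pos: [0.4646, -0.0208, 0.1007]
eef_rot: [-2.618, -0.001, 0.18]
force: [0.4, -0.1, 0.9]
grip_width: 0.0004
```

Run:
```python
from g import *
st(gp(2.1,extra=.016)); snap('top','t14',(200,140),4); snap('scene','s14',(240,90),4)
```

```text
21.8 [-0.38   0.381  1.761  0.452  1.322 -0.745] [ 0.4646 -0.0208  0.1007] [-2.618e+00 -1.000e-03  1.800e-01] F [ 0.4 -0.1  0.9] 0.0004
tool mm [ 0.  34.4 59.5]
```

View pics/t14.png

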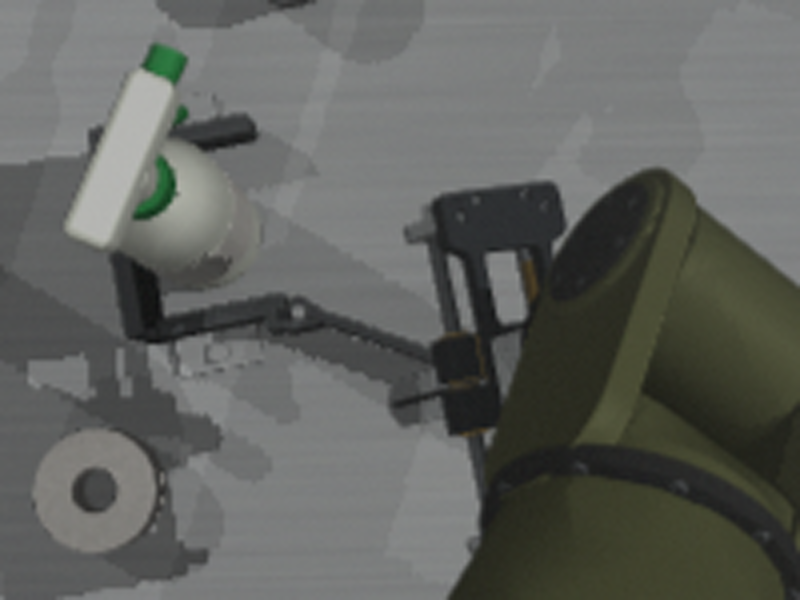

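View pics/s14.png

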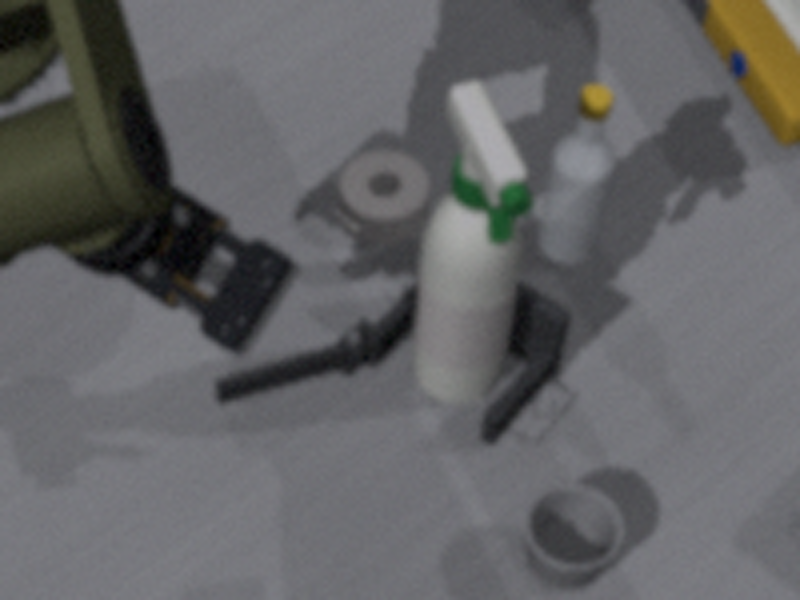

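Emit:
drive_tool(
  increments=[
    [[0,0,0],[0,6.8,11.8],0],
    [[0,0,0],[0,6.8,11.8],0],
    [[0,0,0],[0,6.8,11.8],0],
    [[0,0,0],[0,6.8,11.8],0],
    [[0,0,0],[0,6.8,11.8],0],
    [[0,0,0],[0,0,0],0],
  ],
)

```text
time_s: 22.65
ee_pos: [0.4644, -0.0207, 0.0308]
eef_rot: [-2.617, 0.002, 0.18]
force: [0.9, 1.0, 0.5]
grip_width: 0.0003
```

Emit:
drive_tool(
  increments=[
    [[0,0,0],[4.6,2.4,-1.4],0],
    [[0,0,0],[4.6,2.3,-1.3],0],
    [[0,0,0],[4.6,2.3,-1.3],0],
    [[0,0,0],[4.6,3.3,-1.9],0],
    [[0,0,0],[4.6,3.4,-1.9],0],
    [[0,0,0],[5.3,2.7,-1.6],0],
    [[0,0,0],[5.3,2.7,-1.5],0],
    [[0,0,0],[5.9,2,-1.2],0],
    [[0,0,0],[5.9,1.9,-1.1],0],
    [[0,0,0],[5.6,1.2,-0.7],0],
    [[0,0,0],[5.7,1.1,-0.6],0],
    [[0,0,0],[0,0,0],0],
  ],
)

```text
time_s: 24.15
ee_pos: [0.5262, -0.0395, 0.0316]
eef_rot: [-2.618, -0.0, 0.18]
force: [0.4, 0.6, 0.3]
grip_width: 0.0004
```

Run:
```python
from g import *
st(gp(1.5)); snap('top','t15',(200,140),4); snap('scene','s15',(240,90),4)
```

```text
24.15 [-0.37   0.607  1.604  0.464  1.258 -0.769] [ 0.5262 -0.0395  0.0316] [-2.618 -0.     0.18 ] F [0.4 0.6 0.3] 0.0004
tool mm [-0.5 -0.3 -0.2]
```

View pics/t15.png

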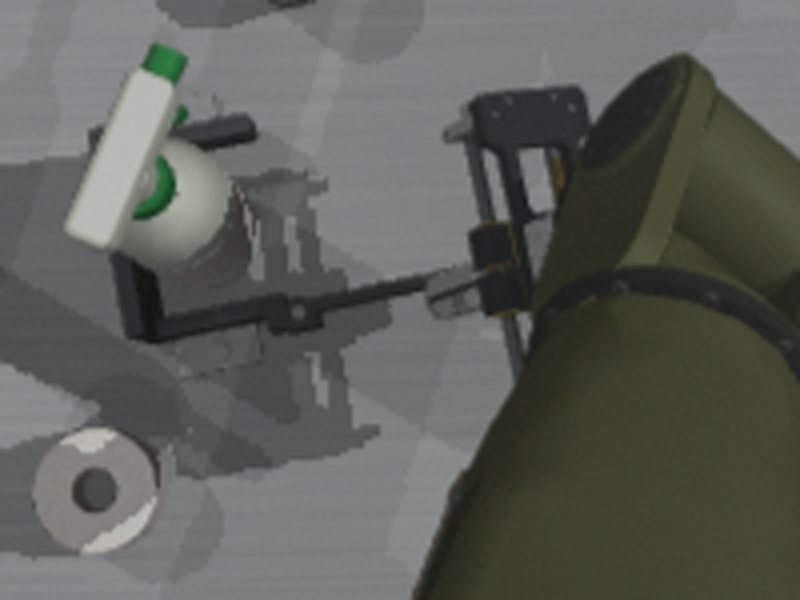

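View pics/s15.png

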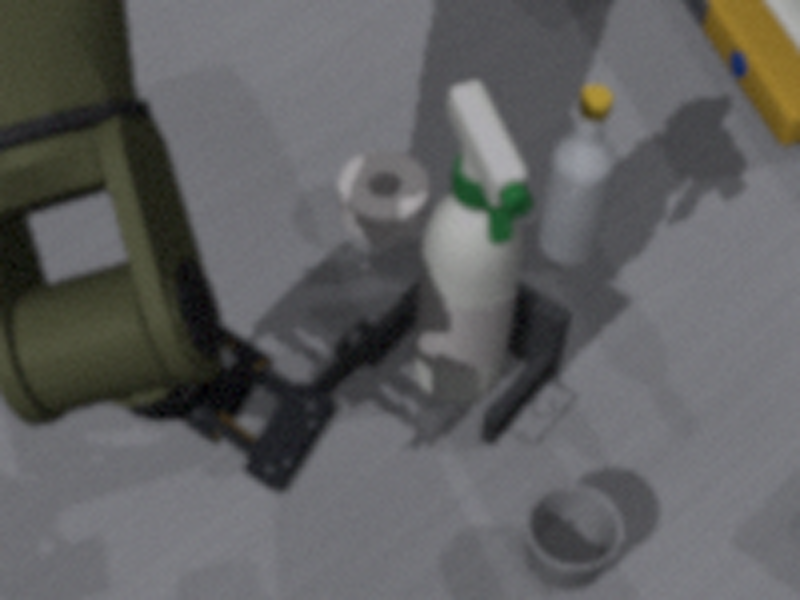

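Emit:
drive_tool(
  increments=[
    [[0,0,0],[5.2,0.5,-0.3],0],
    [[0,0,0],[5.2,0.5,-0.3],0],
    [[0,0,0],[5.4,-0.1,0.1],0],
    [[0,0,0],[5.4,-0.2,0.1],0],
    [[0,0,0],[5.5,-0.9,0.5],0],
    [[0,0,0],[5.5,-0.9,0.5],0],
    [[0,0,0],[5.5,-1.6,0.9],0],
    [[0,0,0],[5.4,-1.7,1],0],
    [[0,0,0],[5.2,-2.4,1.4],0],
    [[0,0,0],[5.2,-2.5,1.4],0],
    [[0,0,0],[4.8,-3.2,1.8],0],
    [[0,0,0],[4.8,-3.3,1.9],0],
    [[0,0,0],[0,0,0],0],
  ],
)

```text
time_s: 25.88
ee_pos: [0.5848, -0.0099, 0.0318]
eef_rot: [-2.618, -0.0, 0.18]
force: [-0.0, -0.0, 0.6]
grip_width: 0.0002
```

Run:
```python
from g import *
st(gp(.6)); snap('top','t16',(200,140),4); snap('scene','s16',(240,90),4)
```

```text
25.88 [-0.292  0.696  1.449  0.482  1.288 -0.678] [ 0.5848 -0.0099  0.0318] [-2.618 -0.     0.18 ] F [-0.  -0.   0.6] 0.0002
tool mm [-0.3  0.  -0.3]
```

View pics/t16.png

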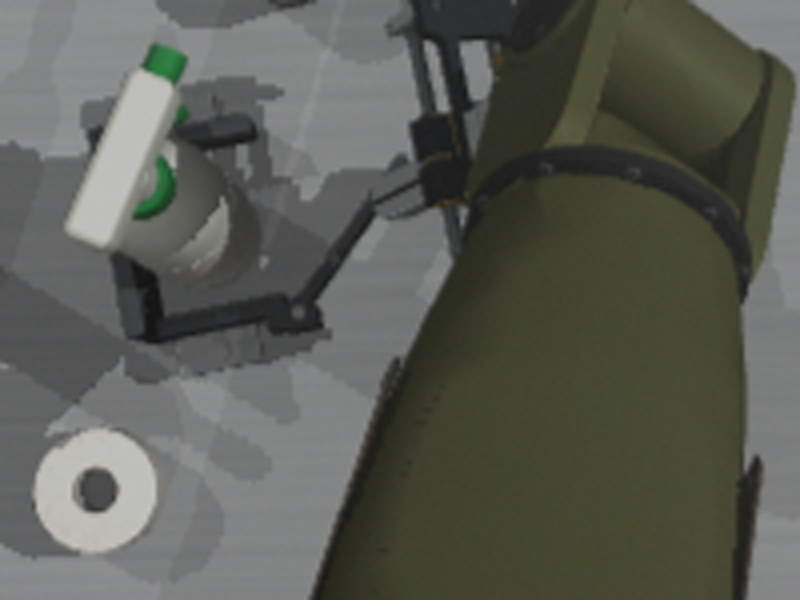

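View pics/s16.png

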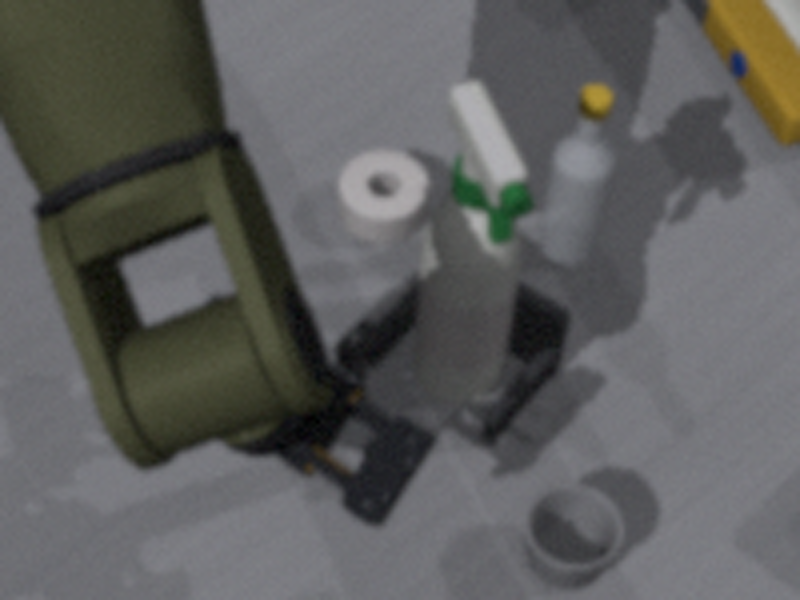

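Emit:
drive_tool(
  increments=[
    [[0,0,0],[4.2,-3.9,2.3],0],
    [[0,0,0],[4.2,-4,2.3],0],
    [[0,0,0],[3.5,-4.6,2.6],0],
    [[0,0,0],[3.4,-4.6,2.7],0],
    [[0,0,0],[2.6,-5.1,3],0],
    [[0,0,0],[2.5,-5.2,3],0],
    [[0,0,0],[1,-2.6,1.5],0],
    [[0,0,0],[0,-2.6,1.5],0],
    [[0,0,0],[0,0,0],0],
  ],
)

```text
time_s: 27.1
ee_pos: [0.5988, 0.0308, 0.0317]
eef_rot: [-2.618, 0.0, 0.18]
force: [0.3, -0.0, 0.7]
grip_width: 0.0007
```

Run:
```python
from g import *
st(gp(0)); snap('top','t17',(200,140),4); snap('scene','s17',(240,90),4)
```

```text
27.1 [-0.224  0.706  1.431  0.503  1.268 -0.621] [0.5988 0.0308 0.0317] [-2.618  0.     0.18 ] F [ 0.3 -0.   0.7] 0.0007
tool mm [ 2.2 -6.1  3.2]
```

View pics/t17.png

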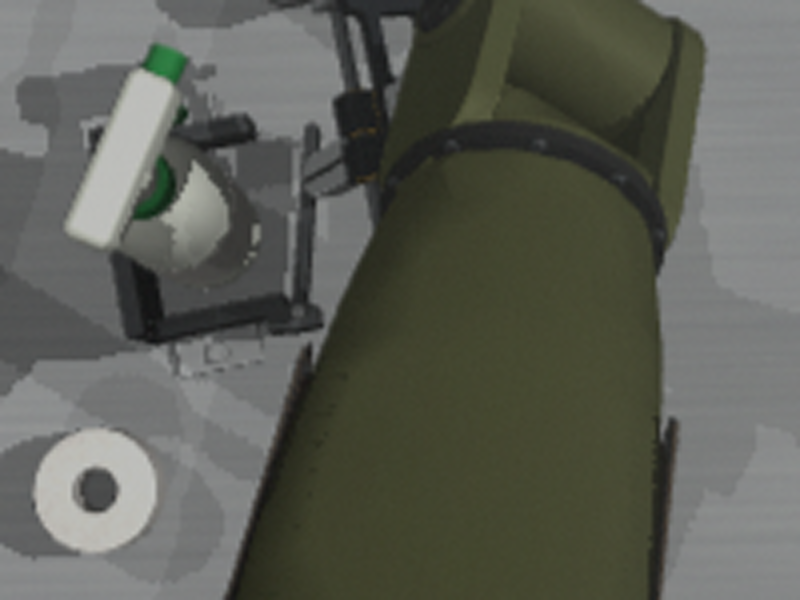

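View pics/s17.png

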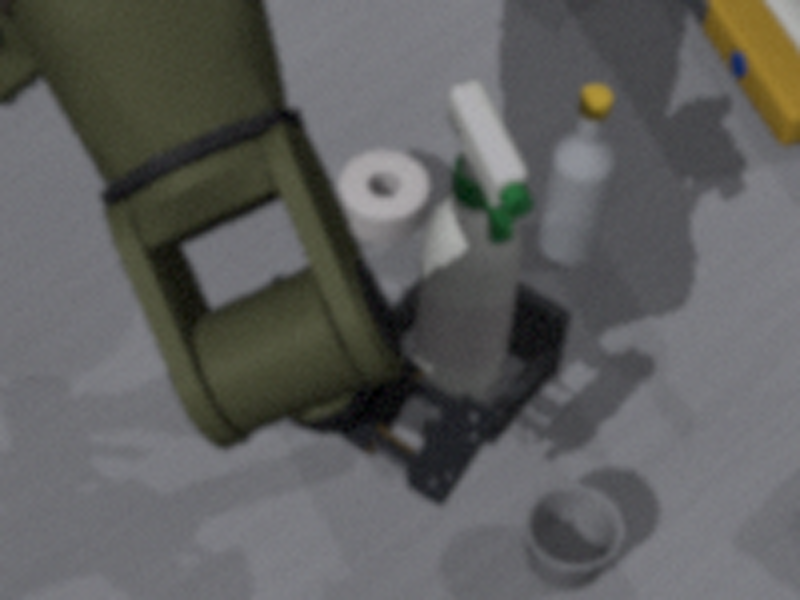

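Emit:
drive_tool(
  increments=[
    [[0,0,0],[0.5,-2.6,1.5],0],
    [[0,0,0],[0.5,-2.6,1.5],0],
    [[0,0,0],[0,-2.6,1.5],0],
    [[0,0,0],[0,0,0],0],
  ],
)

```text
time_s: 27.7
ee_pos: [0.5983, 0.04, 0.0318]
eef_rot: [-2.618, 0.0, 0.18]
force: [0.0, -0.1, 0.7]
grip_width: 0.0007
```

Emit:
drive_tool(
  increments=[
    [[0,0,0],[0,-1.73,1],0],
    [[0,0,0],[0,0,0],0],
  ],
)

```text
time_s: 27.95
ee_pos: [0.598, 0.0417, 0.0317]
eef_rot: [-2.618, 0.0, 0.18]
force: [0.5, 0.5, 0.4]
grip_width: 0.0005
```

Emit:
drive_tool(
  increments=[
    [[0,0,0],[0,-1.73,1],0],
    [[0,0,0],[0,0,0],0],
  ],
)

```text
time_s: 28.2
ee_pos: [0.5977, 0.0437, 0.0318]
eef_rot: [-2.618, -0.0, 0.18]
force: [-0.3, 0.6, -0.3]
grip_width: 0.0006
```

Run:
```python
from g import *
st(gp(0)); snap('top','t18',(200,140),4)
```

```text
28.2 [-0.204  0.7    1.441  0.509  1.255 -0.608] [0.5977 0.0437 0.0318] [-2.618 -0.     0.18 ] F [-0.3  0.6 -0.3] 0.0006
tool mm [ 1.1  5.1 -3.2]
```

View pics/t18.png

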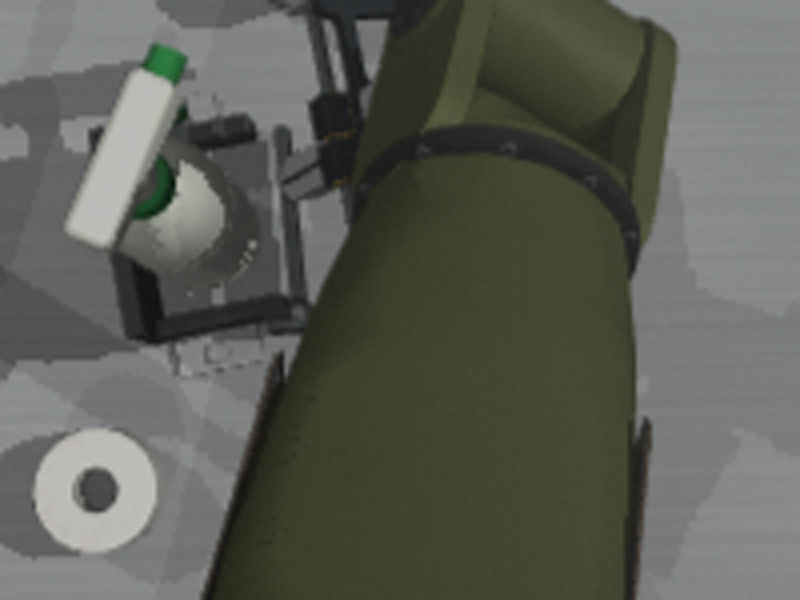

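Emit:
drive_tool(
  increments=[
    [[0,0,0],[0,-1.73,1],0],
    [[0,0,0],[0,0,0],0],
  ],
)

```text
time_s: 28.5
ee_pos: [0.5973, 0.0457, 0.0318]
eef_rot: [-2.618, 0.0, 0.18]
force: [0.8, 0.5, 0.3]
grip_width: 0.0005
```

Emit:
drive_tool(
  increments=[
    [[0,0,0],[0,-1.73,1],0],
    [[0,0,0],[0,0,0],0],
  ],
)

```text
time_s: 28.75
ee_pos: [0.5969, 0.0477, 0.0318]
eef_rot: [-2.618, 0.0, 0.18]
force: [0.8, 0.3, 0.1]
grip_width: 0.0005
```

Emit:
drive_tool(
  increments=[
    [[0,0,0],[0,-1.3,0.75],0],
    [[0,0,0],[0,0,0],0],
  ],
)

```text
time_s: 29.0
ee_pos: [0.5966, 0.0491, 0.0318]
eef_rot: [-2.618, 0.0, 0.18]
force: [-0.4, -0.6, 1.1]
grip_width: 0.0006
```

Emit:
drive_tool(
  increments=[
    [[0,0,0],[0,-1.3,0.75],0],
    [[0,0,0],[0,0,0],0],
  ],
)

```text
time_s: 29.25
ee_pos: [0.5964, 0.0505, 0.0318]
eef_rot: [-2.618, -0.0, 0.18]
force: [1.0, -0.1, 0.6]
grip_width: 0.0006
```

Emit:
drive_tool(
  increments=[
    [[0,0,0],[0,-1.3,0.75],0],
    [[0,0,0],[0,0,0],0],
  ],
)

```text
time_s: 29.5
ee_pos: [0.5963, 0.0516, 0.0319]
eef_rot: [-2.619, -0.0, 0.18]
force: [0.2, -4.9, 2.2]
grip_width: 0.0007
```

Run:
```python
from g import *
st(gp(0)); snap('top','t19',(200,150),6)
```

```text
29.5 [-0.192  0.695  1.45   0.513  1.247 -0.6  ] [0.5963 0.0516 0.0319] [-2.619 -0.     0.18 ] F [ 0.2 -4.9  2.2] 0.0007
tool mm [ 1.  12.1 -7.1]
```

View pics/t19.png

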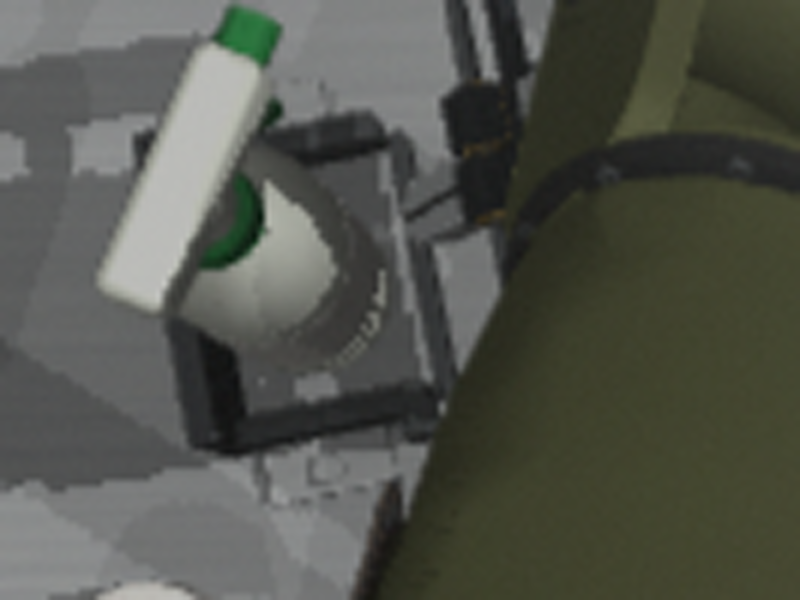

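Force rising at the stop and the gate lies across the mouth. One more gentle push, then back off.

Emit:
drive_tool(
  increments=[
    [[0,0,0],[0,-0.87,0.5],0],
    [[0,0,0],[0,0,0],0],
    [[0,0,0],[0,0,0],0],
  ],
)

```text
time_s: 29.92
ee_pos: [0.5963, 0.0523, 0.032]
eef_rot: [-2.619, -0.001, 0.179]
force: [-0.3, -6.6, 4.1]
grip_width: 0.0011
```

Emit:
drive_tool(
  increments=[
    [[0,0,0],[0,1.73,-1],0],
    [[0,0,0],[0,3.46,-2],0],
    [[0,0,0],[0,8.66,-5],0],
    [[0,0,0],[0,13,-7.5],0],
    [[0,0,0],[0,17.3,-10],0],
    [[0,0,0],[0,17.3,-10],0],
    [[0,0,0],[0,17.3,-10],0],
    [[0,0,0],[0,17.3,-10],0],
    [[0,0,0],[0,5,-24],0],
    [[0,0,0],[0,0,-24],0],
    [[0,0,0],[0,0,-24],0],
    [[0,0,0],[0,0,-24],0],
    [[0,0,0],[-30,0,-15],0],
    [[0,0,0],[-30,0,0],0],
    [[0,0,0],[-30,0,0],0],
    [[0,0,0],[-30,0,0],0],
    [[0,0,0],[0,0,0],0],
  ],
)

```text
time_s: 32.05
ee_pos: [0.5076, -0.1376, 0.1258]
eef_rot: [-2.618, 0.0, 0.178]
force: [0.1, -0.5, 0.2]
grip_width: 0.0005
```

Run:
```python
from g import *
st(); snap('top','t20',(190,100),4);snap('scene','s20',(240,110),4)
```

```text
32.05 [-0.535  0.515  1.494  0.389  1.499 -0.814] [ 0.5076 -0.1376  0.1258] [-2.618  0.     0.178] F [ 0.1 -0.5  0.2] 0.0005
```

View pics/t20.png

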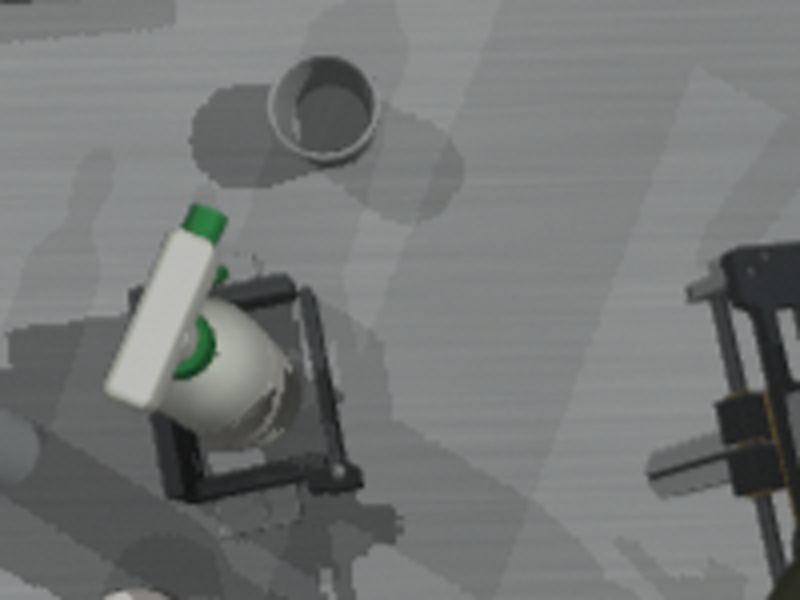

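View pics/s20.png

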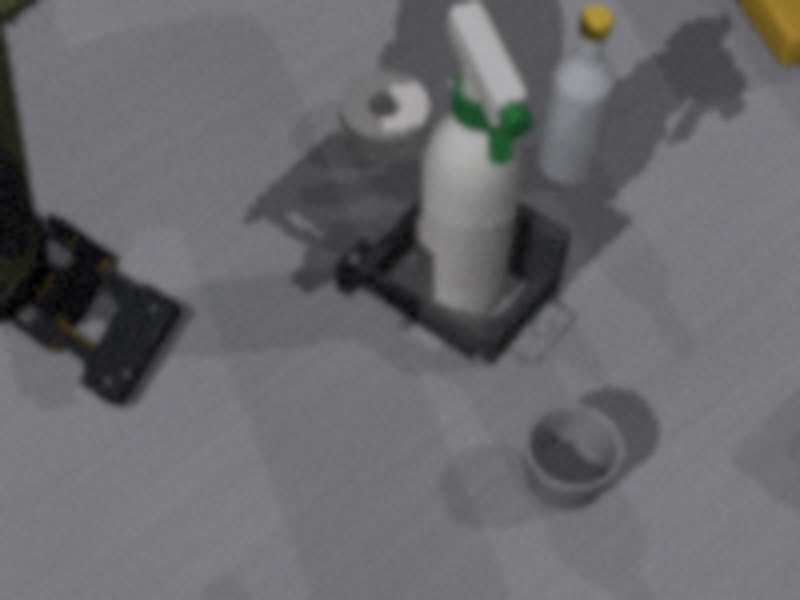

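Run:
```python
from g import *
T=lambda x,y:(190+x/4-.375,100+y/4-.375);S=lambda x,y:(240+x/4-.375,110+y/4-.375)
for n,a,b in(('top',T(341,470),T(307,291)),('scene',S(352,268),S(482,343))):
    p=ray(n,a,.036);q=ray(n,b,.036);d=q-p;print(n,p.round(4),q.round(4),np.hypot(*d[:2]),'yaw',np.arctan2(d[1],d[0]))
for px in (T(341,470),): pass
im=cv2.imread('pics/top0.png');im2=np.ascontiguousarray(ctrl.camera('top')[:,:,::-1]);cv2.imwrite('pics/t21.png',im2)
for nm,(x,y,w,h) in dict(cup=(245,105,60,45),roll=(200,240,50,50),squeeze=(155,190,45,35),plate=(430,120,70,75),spat=(440,210,45,130)).items():
    a,b=[cv2.cvtColor(i[y:y+h,x:x+w],cv2.COLOR_BGR2GRAY).astype(np.float32) for i in(im,im2)]
    print(nm,cv2.phaseCorrelate(a,b))
```

```text
top [0.5231 0.0407 0.036 ] [0.63   0.0598 0.036 ] 0.10859126602510452 yaw 0.1766159525649859
scene [0.5254 0.0324 0.036 ] [0.6355 0.0593 0.036 ] 0.11332585630518022 yaw 0.23953253776106123
cup ((-0.10908533040945301, 0.456742542467623), 0.9248785513418692)
roll ((-0.8898983885804199, 0.11091676883853197), 0.45214198627471924)
squeeze ((-0.20274242411739607, -0.5747664252941718), 0.5666525587623502)
plate ((0.47772825525606777, 0.5117183880802187), 0.587831588851081)
spat ((-0.9159844646649198, 0.7795216552426467), 0.07157133848088268)
```

View pics/t21.png

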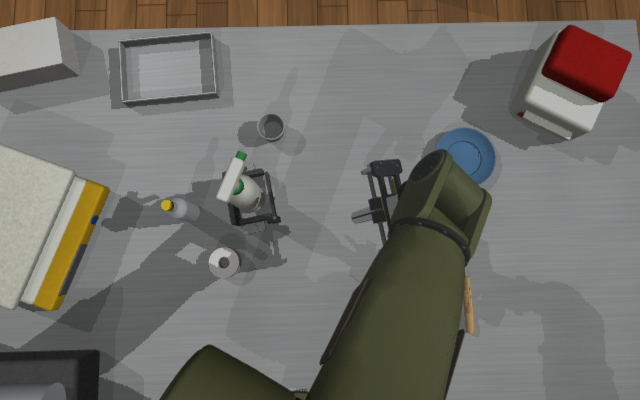

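```bash
python3 -c "
from station import ctrl
print(ctrl.get_obs()['joint_vel'].round(4)); print(ctrl.hand_in())"
```

```text
[ 0.0096  0.0079  0.0014  0.0018 -0.0016  0.0004]
the job is handed in; nothing more can be done
None
```

I pushed the bottle into the bay, closed the gate behind it, backed the robot clear and handed the job in at about 32 s of the 64 s allowed. No verdict was reported.

**Bottle:** I tilted the tool 30° and pushed with the two fingertips about 20 mm above the bench. The push ended with force rising to about 15 N while the tool almost stopped, which I take as the back wall. In the pictures it stands upright, about 2 mm from my estimate of home in depth and 3 mm from mid-bay.

**Gate:** I swung it shut with closed fingers until it met its stop, at about 5 to 8 N.
- **Top view:** the gate lies at 0.177 rad against the 0.18 rad I measured for the bay, so closed.
- **Scene view:** it reads 0.24 rad, which would put it about 0.06 rad off. That is still inside the 0.1 rad limit. I trust the top view and the stop force more, because the scene-view pixels were less clear.

**Everything else:** the cup, roll, squeeze bottle and plate are within about a pixel (2 mm) of where they started. The arm partly hid the spatula in the last picture, so its check gave no usable result, but nothing went near it.

One early measurement disagreed: the bottle reached the wall about 14 mm later than I predicted from the finger geometry, so I relied on the contact force there.

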